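# Load a punch tube into the magazine, heavy end down

### The job

Hollow punches are kept in plain square tubes in the rotary magazine, each standing on its heavy shank end so that nothing rests on the cutting edge. One tube still lies on the bench: pick it up to feel which end is the heavy one, stand it on the bench heavy end down and let it go; also turn the knob on top of the magazine one click clockwise, so that the empty pocket comes to the front opening. Then take the tube by its upper end and lower it gently, still heavy end down and upright, to the floor of that pocket, without upsetting the mug.

Things in the scene. Friction and masses are not known exactly. Their poses are not given: they have to be found in the camera images.
- tube_mid (a point): centre of the loose tube: square, grey plastic, black caps, 150 mm long, 34 x 34 mm across; x runs along it; 17 mm above the bench when it lies, 75 mm when it stands. 0.31 to 0.45 kg; a punch inside (not tracked) makes one end heavy, at random, unmarked. Lifted by its middle, the heavy end (centre of gravity 25 to 31 mm off) pulls down with 0.07 to 0.13 N m; gripped lightly (4 N) it sinks
- magazine: metal stand; origin on the bench under the spindle, z up, its front faces -x. Round foot, 114 mm radius; over all pockets but the front one a hood closed at sides and back (224 mm wide, roof 185 mm above the bench, roof's front edge 45 mm in front of the spindle). The turret's six pockets stand 80 mm from the spindle; five hold fixed tubes like the loose ones, their tops 176 mm above the bench
- front_opening (a point): fixed point at the magazine's front opening, where a pocket can be loaded from above: 80 mm in front of the spindle, at pocket floor height (26 mm above the bench); its x axis points to the spindle, z up. At the start a full pocket is here. The neighbouring pockets' tubes stand further back: beside a tube here there is free room to both sides (y), but only 18 mm behind it to the roof's edge
- free_pocket (a point): centre of the floor of the only empty pocket, turning with the turret. At the start it is under the hood, one step (60 degrees) anticlockwise, seen from above, of the front opening. Square cup, 44 x 44 mm inside, walls 3 mm thick and 36 mm high, floor 26 mm above the bench; when it is at the front opening its walls lie along x and y of front_opening
- knob_grip (a point): centre of the black bar knob on top of the turret's spindle, 206 mm above the bench: 42 mm long, 14 mm wide, 25 mm high, its underside 8 mm above the hood's roof. It turns with the turret; x along the bar, y across it, z up
- turret (a joint): angle of the turret in rad, growing clockwise seen from above, with a detent every 1.047 rad (60 degrees). About 0 at the start, a full pocket at the opening; 1.047, one click clockwise, brings the empty pocket there. The detent resists with up to about 0.2 N m and pulls the turret home over the last third of a step
- mug: black mug, a bystander standing on the bench behind the tube, 82 mm across, 107 mm high, 119 mm long over its handle; origin at the centre of its underside, z up

How it is judged (in metres and radians):
On the way, in this order (a step that is already met when the one before it is completed fails the run):
1. the tube is picked up (its middle more than 60 mm above the bench) (height (world z) of tube_mid above 0.06 m), for 0.1 s.
2. it stands upright on the bench, the punch's heavy shank at the lower end, let go and still (angle between the x axis of tube_mid and the z axis of magazine, either way round below 0.08 rad and height (world z) of tube_mid between 0.07 and 0.079 m and height (world z) of punch_shank below 0.06 m and contact force between the fingers and tube below 0.1 N and linear speed of tube below 0.02 m/s), for 0.2 s.
At the end, for the whole second after the job is handed in: the turret rests one click clockwise of its start (within 4 degrees); the tube stands on the floor of the pocket at the front opening, heavy shank end down, upright within 8 degrees, at rest; the mug stands (value of joint turret between 0.97 and 1.12 rad and angle between the x axis of tube_mid and the z axis of magazine, either way round below 0.14 rad and horizontal distance between tube_mid and free_pocket below 0.01 m and height (world z) of tube_mid between 0.095 and 0.106 m and height (world z) of punch_shank below 0.085 m and linear speed of tube below 0.02 m/s and angle between mug's own z axis and vertical below 0.3 rad); the robot touches nothing.
It fails at once if the mug is knocked over (angle between mug's own z axis and vertical above 0.5 rad).
It fails at once if the tube is dropped into the pocket instead of lowered (moves faster than 0.6 m/s there) (horizontal distance between tube_mid and free_pocket below 0.015 m and height (world z) of tube_mid below 0.135 m and linear speed of tube above 0.6 m/s).
It also fails if it takes over 72 s, if anything falls off the work surface, if the arm or the gripper's body presses on something with over 40 N, if the wrist force passes 120 N, or if a joint passes its speed limit or range.

### The arm

A 6-joint arm with a two-finger parallel gripper is mounted at the origin on a cart in front of the work surface, level with it; the furniture and walls round the work are solid. World frame = base frame: x ahead of the robot, y to its left, z up, the work surface at z = 0. Lengths are in m, angles in degrees, forces in N, time in s.
With the tool pointing down it reaches from about 0.4 to 0.825 m from the base axis. Payload 7 kg.
Tool frame: the origin (TCP) lies at the very end of the fingers, on their centre line; the grasp point (between the pads) lies 19 mm behind it; x points along the fingers, z is the direction in which the jaws open and shut, and the axes are right-handed (so a half turn about x gives the same grasp; the last joint's range is limited). The gripper opens to 88 mm and grips with 3 to 60 N. Pads are 19 mm wide; open, the fingers measure 130 mm over their backs; the gripper's body (78 mm by 193 mm) begins 47 mm behind the grasp point.
Start: joints at [-53.107, 20.546, 0.682, 0, -70.136, -16.507], TCP at [0.235, -0.633, 0.227] pointing down, gripper open.
Joint ranges: [-176.03, 176.03], [-82.01, 121.73], [-58.28, 71.71], [-173.87, 95.51], [-174.79, -0.11], [-173.66, 173.66]. Speed limits (degrees/s): [136.94, 136.94, 172.46, 180, 180, 180].

### API

Orientations are given as [roll, pitch, yaw] about the fixed x, y, z axes, in that order (R = Rz(yaw) Ry(pitch) Rx(roll)).
In Python, from plant import * gives the robot as it stands.
- The arm moves only by the tool arm_command, never from a script. Its argument "commands" is one flat list of numbers, 5 for each row, row after row: the shift along the tool's x, y, z in mm, then the turn about the tool's x in degrees, then the opening in per cent of the stroke, from 0 (shut) to 100 (fully open). A call has 1 to 5 rows; each row shifts and turns the pose as measured when the row begins, along the tool's axes as they then stand; what a row does not reach is not made up. A row lasts 1/8 s, in which the tool goes at most 62.5 mm and 10.7 degrees, less where a joint would pass 70% of its speed; a pose out of reach is approached as far as the arm can. A call is refused whole if a number of a shift passes 62.5 or a number of a turn 10.7, either way. A call with a gripper value outside its range is refused whole. The fingers move at their own pace and stop on an object; the grip force is fixed at half the most. Time passes only in rows, so rows that do not move let the fingers close. It gives the time, the measured TCP pose, the force and the opening at its end, in the units of the state.
- get_obs(): the state, without advancing time (a new reading comes with each control period).
- snapshot(name): name is "scene" or "side" or "wrist"; returns a dict with "frame" (420x560x3 uint8, blue, green, red), "fov_y" (degrees; the focal length in pixels is half the picture's height over the tangent of half this angle, whatever the lens; pixels are square), "cx", "cy" (the principal point, pixels), "world_to_cam" (4x4, takes a point from world to camera coordinates). Camera axes: x right, y up, looking along -z (the intrinsics and any distortion apply to the point x, -y, -z); pixel columns grow to the right and rows downward; lengths in m; the calibration is good to about 2 mm. A picture is of the moment at which its call begins. There is no depth.
- close_job(): hands the job in, once; it reports no verdict.
The state is a dict: "clock": time; "joint_pos": joint angles; "qvel": joint speeds; "tau": joint torques, N m; "tool_pos": TCP position; "orientation": TCP orientation; "force": force on the tool from outside, world axes, zero at the start; "moment": the same for the moment, N m; "opening": finger opening in m.
Only numpy, scipy, OpenCV 4.12 (cv2) and the standard library are available. Lean on these libraries where they do the work, as an engineer would, in place of code of your own. Each camera call takes 0.05 s, during which the arm holds its last target. There are 200 camera calls.

## Working session

There is one attempt and no reset: what is moved stays moved. The work goes in short steps, Python scripts to look and compute and a tool call to move; the robot and the scene stay as the last step left them, time stands still between calls to the robot, and variables do not carry over. Pictures are saved under pics/ and viewed, about 8 in all and at most 12, crops included, and the job is handed in when it is done.

Besides the shell and the picture viewer there is one more tool, called after ">>>" by a JSON object that holds its "name" and its "arguments", one argument or row to a line. arm_command: Moves the arm, as the interface text tells. Its arguments: {"type":"object","properties":{"commands":{"type":"array"}},"required":["commands"]}

```bash
mkdir -p pics; ls; python3 - <<'E'
from plant import *
import cv2
o=get_obs();print(o)
for n in("scene","side","wrist"):
    s=snapshot(n);cv2.imwrite(f"pics/{n}0.png",s["frame"]);print(n,{k:v for k,v in s.items() if k!="frame"})
a=cv2.imread("pics/scene0.png");b=cv2.imread("pics/side0.png")
E
```

```text
pics
{'clock': 0.0, 'joint_pos': array([-5.31060987e+01,  2.05921582e+01,  6.33563729e-01, -1.78210489e-02,
       -7.01372675e+01, -1.65064855e+01]), 'qvel': array([ 0.09217573, -0.010985  ,  0.11754756, -0.05550545,  0.010876  ,
       -0.0119781 ]), 'tau': array([ 1.15142561e-04, -5.82725573e+01,  2.93065470e+01,  6.99709922e+00,
        7.22651108e-03, -1.63213567e-04]), 'tool_pos': array([ 0.23492977, -0.63227045,  0.22562018]), 'orientation': array([  6.5949039 ,  89.90268466, 116.97625066]), 'force': array([0.41363603, 0.84515895, 0.74749641]), 'moment': array([-0.02536027, -0.03121991,  0.03939202]), 'opening': 0.08794452788757218}
scene {'fov_y': 51.09729752798554, 'cx': 281.7175061012508, 'cy': 211.0723286600781, 'world_to_cam': array([[ 0.59262868, -0.80544377,  0.00718185, -0.40072706],
       [ 0.44480086,  0.33468264,  0.83074649, -0.37018844],
       [-0.67152322, -0.4891297 ,  0.55660461, -0.61112515],
       [ 0.        ,  0.        ,  0.        ,  1.        ]])}
side {'fov_y': 53.29835925203646, 'cx': 272.7979659724057, 'cy': 200.3418826777147, 'world_to_cam': array([[ 9.78439792e-01, -2.06530497e-01,  8.52734790e-04,
        -5.93250642e-01],
       [ 8.90954252e-02,  4.25807942e-01,  9.00416349e-01,
        -1.75976140e-01],
       [-1.86326537e-01, -8.80927211e-01,  4.35028356e-01,
        -9.25814216e-01],
       [ 0.00000000e+00,  0.00000000e+00,  0.00000000e+00,
         1.00000000e+00]])}
wrist {'fov_y': 65.78982709047118, 'cx': 277.7484171321431, 'cy': 208.5437773978407, 'world_to_cam': array([[-0.34846671,  0.9373191 ,  0.0019635 ,  0.67385643],
       [-0.9015053 , -0.33457722, -0.27449276,  0.03467942],
       [-0.25663036, -0.0974217 ,  0.96158716, -0.38979571],
       [ 0.        ,  0.        ,  0.        ,  1.        ]])}
```

View pics/scene0.png

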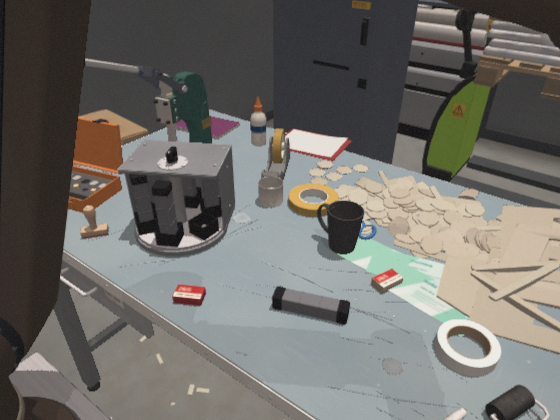

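View pics/side0.png

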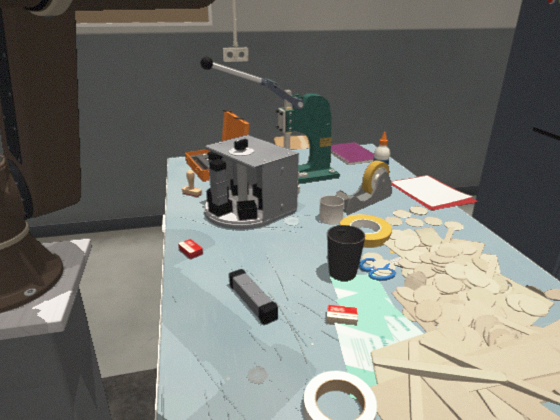

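Scene: tube ends at (278,299)/(346,310), mug about (343,230), knob (172,153), magazine foot about (180,222). Side: tube ends at (236,281)/(270,311), mug (345,255), knob (241,146).

```bash
cat > h.py <<'E'
import numpy as np, cv2
from plant import *
def cam(s):
    return (210/np.tan(np.radians(s["fov_y"]/2)), s["cx"], s["cy"], np.array(s["world_to_cam"]))
def ray(s,uv):
    f,cx,cy,T=cam(s);R=T[:3,:3];d=R.T@np.array([(uv[0]-cx)/f,-(uv[1]-cy)/f,-1]);return -R.T@T[:3,3],d/np.linalg.norm(d)
def onz(s,uv,z):
    c,d=ray(s,uv);return c+d*(z-c[2])/d[2]
def proj(s,p):
    f,cx,cy,T=cam(s);p=np.atleast_2d(p)@T[:3,:3].T+T[:3,3]
    return np.c_[cx+f*p[:,0]/-p[:,2],cy-f*p[:,1]/-p[:,2]]
def tri(*v):
    A=0;b=0
    for s,uv in v:
        c,d=ray(s,uv);M=np.eye(3)-np.outer(d,d);A=A+M;b=b+M@c
    return np.linalg.solve(A,b)
def crop(s,x0,y0,x1,y1,k,name):
    cv2.imwrite(f"pics/{name}.png",cv2.resize(s["frame"][y0:y1,x0:x1],None,fx=k,fy=k,interpolation=cv2.INTER_CUBIC))
E
python3 - <<'E'
from h import *
a=snapshot("scene");b=snapshot("side")
np.set_printoptions(precision=4,suppress=True)
print("knob",tri((a,(172,153)),(b,(241,145))), onz(a,(172,153),.206),onz(b,(241,145),.206))
for u,v,z in(((311,304),(253,295),.017),((278,299),(236,280),.017),((346,310),(270,311),.017)): print("tube",onz(a,u,z),onz(b,v,z),tri((a,u),(b,v)))
print("mug",onz(a,(343,247),0),onz(b,(345,275),0))
A=np.hstack([cv2.resize(a["frame"][120:260,110:250],(400,400),interpolation=2),cv2.resize(b["frame"][110:250,180:320],(400,400),interpolation=2)])
B=np.hstack([cv2.resize(a["frame"][240:340,250:370],(400,200*5//3),interpolation=2)[:200],cv2.resize(b["frame"][240:340,200:320],(400,333),interpolation=2)[:200]])
B=np.hstack([cv2.resize(a["frame"][265:335,250:370],(400,200),interpolation=2),cv2.resize(b["frame"][260:330,193:313],(400,200),interpolation=2)])
cv2.imwrite("pics/c1.png",np.vstack([A,B]))
E
```

```text
knob [0.5666 0.2282 0.2034] [0.5689 0.2302 0.206 ] [0.5629 0.2095 0.206 ]
tube [ 0.5258 -0.1821  0.017 ] [ 0.5259 -0.1857  0.017 ] [ 0.5269 -0.1816  0.0146]
tube [ 0.4979 -0.1219  0.017 ] [ 0.4985 -0.1285  0.017 ] [ 0.5    -0.1204  0.0124]
tube [ 0.5532 -0.2453  0.017 ] [ 0.5501 -0.2403  0.017 ] [ 0.5485 -0.2474  0.0228]
mug [ 0.7407 -0.1332  0.    ] [ 0.7436 -0.1375  0.    ]
```

View pics/c1.png

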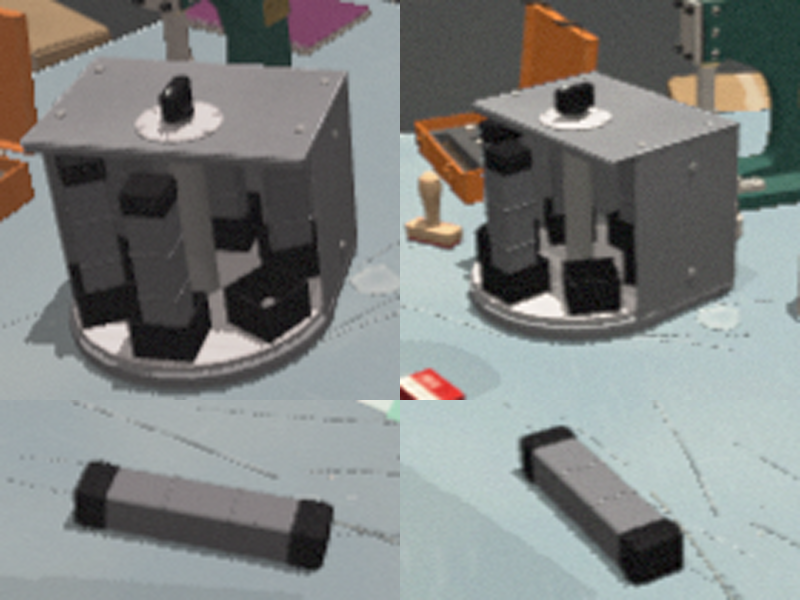

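Crop shows: front tube, empty pocket to its right, roof corners and knob bar clearly visible; bar runs roughly toward the front opening. Now fitting magazine pose and tube pose from these points.

```bash
python3 - <<'E'
from h import *
from scipy.optimize import least_squares
np.set_printoptions(precision=4,suppress=True)
a=snapshot("scene");b=snapshot("side")
ca=lambda x,y:(110+x/2.857,120+y/2.857); cb=lambda x,y:(180+(x-400)/2.857,110+y/2.857)
M=lambda x,y:x
A=[((-.045,.112,.185),ca(25,151)),((-.045,-.112,.185),ca(304,160)),((0,0,.206),ca(177,100)),((-.08,0,.176),ca(148,190)),((-.04,-.0693,.062),ca(267,290))]
B=[((-.045,.112,.185),cb(473,103)),((-.045,-.112,.185),cb(616,163)),((0,0,.206),cb(574,98)),((-.08,0,.176),cb(508,151)),((-.04,-.0693,.062),cb(591,268))]
def res(p,full=False):
    c,s=np.cos(p[2]),np.sin(p[2]);r=[]
    for S,L in((a,A),(b,B)):
        P=np.array([q for q,_ in L]);W=np.c_[p[0]+c*P[:,0]-s*P[:,1],p[1]+s*P[:,0]+c*P[:,1],P[:,2]]
        r.append(proj(S,W)-np.array([u for _,u in L]))
    return np.vstack(r) if full else np.vstack(r).ravel()
for y0 in(0,.6,-.6):
    o=least_squares(res,[.567,.225,y0],loss="soft_l1");print(o.x,np.degrees(o.x[2]),o.cost)
p=o.x;print(res(p,True)); c,s=np.cos(p[2]),np.sin(p[2]);print("front",p[0]-.08*c,p[1]-.08*s)
# tube: outline extreme points. crop scale 3.333 / 2.857
ta=lambda x,y:(250+x/3.3333,265+(y-400)/2.857); tb=lambda x,y:(193+(x-400)/3.3333,260+(y-400)/2.857)
# top face corners (z=.034)
near=[onz(a,ta(*q),.034) for q in((89,463),(122,463),(333,505),(300,540) )]
print(near)
for S,qs in((a,[ta(100,480),ta(313,520)]),(b,[tb(547,440),tb(650,540)])):pass
Bm=lambda *q:[onz(b,tb(*w),.034) for w in q]
print(Bm((520,436),(568,428),(682,525),(622,543)))
E
```

```text
[0.5627 0.2206 0.5267] 30.177514605157228 10.715676380640156
[0.5627 0.2206 0.5267] 30.177507145982066 10.715676380593905
[0.5627 0.2206 0.5267] 30.177501559016374 10.715676380576033
[[-0.6362 -2.7464]
 [ 1.6996  0.1064]
 [ 0.8493  0.1343]
 [ 1.0813 -1.7671]
 [ 1.0172 -1.3198]
 [-1.7637 -1.098 ]
 [-1.4458 -0.9785]
 [-0.5802 -0.5674]
 [-1.1089 -1.8009]
 [-0.5746  0.2912]]
front 0.49350374678601405 0.18043027568150663
[array([ 0.5093, -0.11  ,  0.034 ]), array([ 0.5211, -0.1259,  0.034 ]), array([ 0.5614, -0.2476,  0.034 ]), array([ 0.5226, -0.2481,  0.034 ])]
[array([ 0.4849, -0.1224,  0.034 ]), array([ 0.5164, -0.1186,  0.034 ]), array([ 0.5645, -0.2425,  0.034 ]), array([ 0.5275, -0.2531,  0.034 ])]
```

```bash
cat >> h.py <<'E'
from scipy.spatial.transform import Rotation as Ro
np.set_printoptions(precision=4,suppress=True)
def plan(target,jaw=None,o=None):
    o=o or get_obs();R=Ro.from_euler("xyz",o["orientation"],degrees=True).as_matrix()
    z=R[:,2];az=np.degrees(np.arctan2(z[1],z[0]));t=0
    print("tcp",o["tool_pos"],"jaw az %.1f"%az,"down",R[:,0],"F",o["force"],"M",o["moment"],"open %.4f"%o["opening"],"t %.2f"%o["clock"],"j6 %.1f j1 %.1f"%(o["joint_pos"][5],o["joint_pos"][0]))
    if target is None:return
    if jaw is not None: t=-((jaw-az+90)%180-90)
    print("turn %.1f"%t,"shift now-axes mm",1000*R.T@(np.array(target)-o["tool_pos"]))
E
python3 - <<'E'
from h import *
plan([.524,-.183,.2],24)
s=snapshot("wrist");f,cx,cy,T=cam(s);o=get_obs();R=Ro.from_euler("xyz",o["orientation"],degrees=True).as_matrix()
print("cam in tool",R.T@(-T[:3,:3].T@T[:3,3]-o["tool_pos"]),"view dir",R.T@T[:3,:3].T@[0,0,-1],"right",R.T@T[:3,:3].T@[1,0,0])
E
```

```text
tcp [ 0.2351 -0.6326  0.2264] jaw az 110.4 down [-0.0002  0.0003 -1.    ] F [-0.4143  0.098   0.1203] M [ 0.0183 -0.0447  0.0336] open 0.0877 t 0.35 j6 -16.5 j1 -53.1
turn 86.4 shift now-axes mm [  26.4518 -427.4745  320.7804]
cam in tool [-0.1572  0.0736  0.0002] view dir [ 0.9616 -0.2746  0.0006] right [-0.0006  0.0002  1.    ]
```

>>> {"name": "arm_command", "arguments": {
  "commands": [3, -47.5, 35.6, 0, 100, 3, -47.5, 35.6, 0, 100, 3, -47.5, 35.6, 0, 100, 3, -47.5, 35.6, 0, 100, 3, -47.5, 35.6, 0, 100]
}}

```text
clock: 1.02
tool_pos: [0.3982, -0.3799, 0.2102]
orientation: [176.9, 90.0, -73.2]
force: [1.7, -0.2, 0.3]
opening: 0.0875
```

>>> {"name": "arm_command", "arguments": {
  "commands": [0, -47.5, 35.6, 0, 100, 0, -47.5, 35.6, 0, 100, 0, -47.5, 35.6, 0, 100, 0, -47.5, 35.6, 0, 100]
}}

```text
clock: 1.52
tool_pos: [0.5316, -0.1738, 0.2116]
orientation: [-128.6, 89.8, -18.6]
force: [-0.4, -1.2, 0.6]
opening: 0.0873
```

>>> {"name": "arm_command", "arguments": {
  "commands": [0, 0, 0, 10.5, 100, 0, 0, 0, 10.5, 100, 0, 0, 0, 10.5, 100, 0, 0, 0, 10.5, 100, 0, 0, 0, 10.5, 100]
}}

```text
clock: 2.15
tool_pos: [0.5344, -0.1687, 0.2118]
orientation: [-68.5, 89.7, -12.0]
force: [-0.7, 1.1, -0.8]
opening: 0.0874
```

>>> {"name": "arm_command", "arguments": {
  "commands": [0, 0, 0, 10.5, 100, 0, 0, 0, 10.5, 100, 0, 0, 0, 10.5, 100]
}}

```text
clock: 2.52
tool_pos: [0.5344, -0.1686, 0.2122]
orientation: [-33.4, 89.7, -9.2]
force: [0.6, -0.5, -0.5]
opening: 0.0872
```

```bash
python3 - <<'E'
from h import *
plan([.524,-.183,.2],24)
s=snapshot("wrist");cv2.imwrite("pics/w1.png",s["frame"])
E
```

```text
tcp [ 0.5344 -0.1686  0.2122] jaw az 24.3 down [ 0.0051 -0.0008 -1.    ] F [ 0.5936 -0.5404 -0.5463] M [-0.1059  0.0136  0.0035] open 0.0872 t 2.52 j6 -158.3 j1 2.6
turn 0.3 shift now-axes mm [ 12.1691  -8.8596 -15.4339]
```

View pics/w1.png

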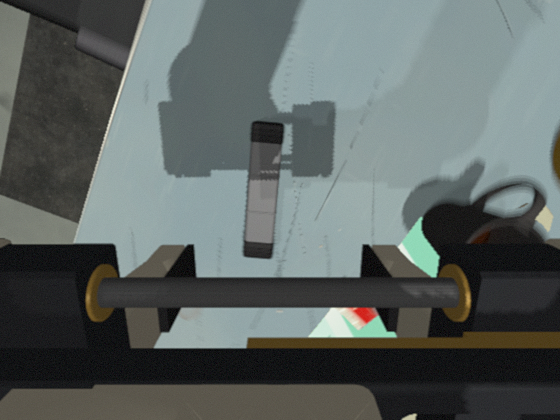

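Wrist view: tube top-face corners at about (252,122),(284,124),(272,257),(243,256); mug at right (470,220); the left finger/right finger straddle it further down.

```bash
python3 - <<'E'
from h import *
s=snapshot("wrist");f,cx,cy,T=cam(s);print("cam",-T[:3,:3].T@T[:3,3])
# segment dark caps: refine by edge of tube in crop
g=s["frame"][100:275,225:305];hsv=cv2.cvtColor(g,cv2.COLOR_BGR2HSV)
P=[onz(s,u,.034) for u in((252,122),(284,123),(272,258),(243,256))];P=np.array(P);print(P)
print("len",np.linalg.norm(P[0]-P[3]),np.linalg.norm(P[1]-P[2]),"w",np.linalg.norm(P[0]-P[1]),np.linalg.norm(P[2]-P[3]))
d=P[2]+P[3]-P[0]-P[1];print("mid",P.mean(0),"axis az",np.degrees(np.arctan2(d[1],d[0])))
crop(s,215,100,315,275,3.4,"c2")
E
```

```text
cam [ 0.5041 -0.1006  0.3693]
[[ 0.4848 -0.1161  0.034 ]
 [ 0.5144 -0.1041  0.034 ]
 [ 0.5619 -0.2436  0.034 ]
 [ 0.5311 -0.2543  0.034 ]]
len 0.1457791814235039 0.14727297454249083 w 0.03195142070781153 0.032592298601995875
mid [ 0.523  -0.1795  0.034 ] axis az -71.3430536806378
```

View pics/c2.png

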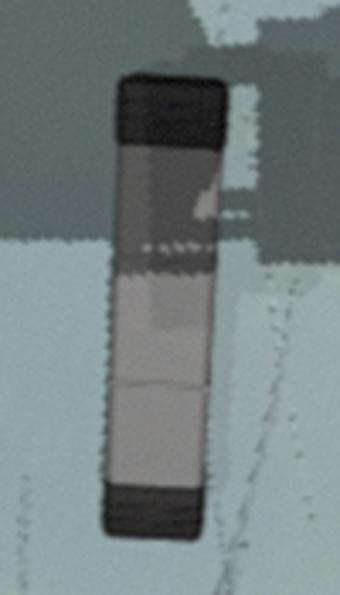

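```bash
python3 - <<'E'
from h import *
s=snapshot("wrist")
P=np.array([onz(s,u,.034) for u in((249.7,122.6),(281.8,123.5),(274.7,258.8),(245,257.4))])
d=P[2]+P[3]-P[0]-P[1];az=np.degrees(np.arctan2(d[1],d[0]));m=P.mean(0);print(P,"mid",m,"az",az)
plan([m[0],m[1],.007],az+90)
E
```

```text
[[ 0.4822 -0.1183  0.034 ]
 [ 0.5117 -0.1058  0.034 ]
 [ 0.566  -0.2429  0.034 ]
 [ 0.5349 -0.2551  0.034 ]] mid [ 0.5237 -0.1805  0.034 ] az -68.66451224747252
tcp [ 0.5344 -0.1686  0.2122] jaw az 24.8 down [ 0.0051 -0.0008 -1.    ] F [0.6766 0.707  0.7651] M [-0.1531  0.0116  0.01  ] open 0.0875 t 2.67 j6 -157.8 j1 2.5
turn 3.5 shift now-axes mm [205.1602  -5.7543 -15.5615]
```

>>> {"name": "arm_command", "arguments": {
  "commands": [0, -6, -16, 3.5, 100, 50, 0, 0, 0, 100, 50, 0, 0, 0, 100, 50, 0, 0, 0, 100, 35, 0, 0, 0, 100]
}}

```text
clock: 3.3
tool_pos: [0.5244, -0.1841, 0.0272]
orientation: [-28.2, 89.1, -6.5]
force: [0.9, -0.4, -0.8]
opening: 0.0877
```

```bash
python3 - <<'E'
from h import *
plan([.5237,-.1805,.007],22)
E
```

```text
tcp [ 0.5244 -0.1841  0.0272] jaw az 21.7 down [ 0.0153 -0.0017 -0.9999] F [ 0.8613 -0.3856 -0.7957] M [-0.1458  0.0087 -0.0008] open 0.0877 t 3.30 j6 -159.4 j1 0.9
turn -0.3 shift now-axes mm [20.1509  3.7258  0.414 ]
```

>>> {"name": "arm_command", "arguments": {
  "commands": [20, 4, 0, 0, 100, 0, 0, 0, 0, 30, 0, 0, 0, 0, 30, 0, 0, 0, 0, 30, 0, 0, 0, 0, 30]
}}

```text
clock: 3.92
tool_pos: [0.5215, -0.1824, 0.007]
orientation: [-30.3, 89.2, -8.6]
force: [-0.3, 0.1, 0.4]
opening: 0.0531
```

```bash
python3 - <<'E'
from h import *
plan(None)
E
```

```text
tcp [ 0.5215 -0.1824  0.007 ] jaw az 21.8 down [ 0.0138 -0.0021 -0.9999] F [-0.2708  0.1381  0.4102] M [-0.0743  0.0103 -0.052 ] open 0.0531 t 3.92 j6 -159.5 j1 1.1
```

>>> {"name": "arm_command", "arguments": {
  "commands": [0, 0, 0, 0, 20, 0, 0, 0, 0, 20, 0, 0, 0, 0, 20, 0, 0, 0, 0, 20, -10, 0, 0, 0, 20]
}}

```text
clock: 4.55
tool_pos: [0.5209, -0.1822, 0.0173]
orientation: [-30.1, 89.2, -8.3]
force: [0.2, -0.1, -4.2]
opening: 0.034
```

>>> {"name": "arm_command", "arguments": {
  "commands": [-20, 0, 0, 0, 20, -25, 0, 0, 0, 20, -25, 0, 0, 0, 20, 0, 0, 0, 0, 20, 0, 0, 0, 0, 20]
}}

```text
clock: 5.18
tool_pos: [0.5175, -0.1816, 0.0892]
orientation: [-26.9, 89.5, -5.2]
force: [-0.3, 1.2, -5.1]
opening: 0.0339
```

```bash
python3 - <<'E'
from h import *
plan(None)
for i in range(5):
    s=snapshot("side");o=get_obs();print(o["force"],o["moment"])
cv2.imwrite("pics/l1.png",np.hstack([s["frame"][170:330,170:330],snapshot("scene")["frame"][200:360,230:390]]).repeat(2,0).repeat(2,1))
E
```

```text
tcp [ 0.5175 -0.1816  0.0892] jaw az 21.7 down [ 0.0094 -0.0009 -1.    ] F [-0.2709  1.1842 -5.0531] M [-0.1995  0.0398  0.0404] open 0.0339 t 5.17 j6 -159.5 j1 1.2
[-0.0435 -0.5672 -4.8818] [-0.2252  0.0117 -0.0102]
[ 0.1016 -0.251  -3.6699] [-0.2254  0.0259  0.0264]
[ 0.0199 -0.8158 -4.7705] [-0.2278 -0.0089 -0.0019]
[-0.6039 -0.0654 -3.834 ] [-0.2625  0.0201  0.0481]
[ 0.2797 -0.0735 -4.444 ] [-0.2363 -0.016   0.0179]
```

View pics/l1.png

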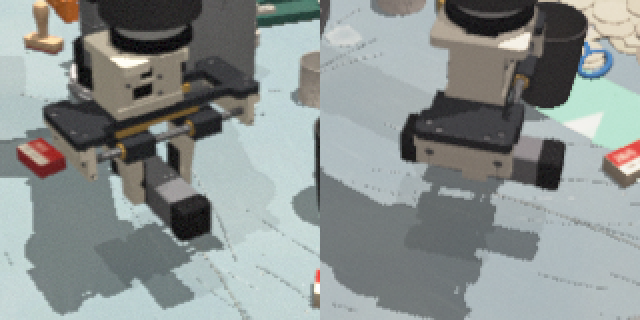

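The tube is held level by its middle, ends at +y (far) and -y (near). The moment suggests the +y end is heavy; I'll check this against the empty-hand baseline after setting it down.

>>> {"name": "arm_command", "arguments": {
  "commands": [25, 0, 0, 0, 20, 25, 0, 0, 0, 20, 20, 0, 0, 0, 20, 9, 0, 0, 0, 20, 2, 0, 0, 0, 20]
}}

```text
clock: 6.1
tool_pos: [0.5196, -0.1821, 0.0073]
orientation: [-35.4, 89.5, -13.6]
force: [-11.5, 7.8, 37.8]
opening: 0.0343
```

>>> {"name": "arm_command", "arguments": {
  "commands": [0, 0, 0, 0, 70, 0, 0, 0, 0, 70, 0, 0, 0, 0, 70, 0, 0, 0, 0, 70]
}}

```text
clock: 6.6
tool_pos: [0.5222, -0.1824, 0.0097]
orientation: [-34.0, 89.2, -12.1]
force: [0.5, 0.7, -0.1]
opening: 0.0608
```

```bash
python3 - <<'E'
from h import *
M=[]
for i in range(6):
    s=snapshot("side");o=get_obs();M.append(np.r_[o["force"],o["moment"]])
print(np.mean(M,0),np.std(M,0))
d=np.array([.363,-.932]);m=np.array([.5215,-.1822])
plan(list(m-0.058*d)+[.007],21.3); plan(list(m+0.058*d)+[.007],21.3)
E
```

```text
[-0.1153  0.0049  0.0964 -0.0954  0.0491  0.0274] [0.6447 0.3568 0.4495 0.0166 0.0318 0.0204]
tcp [ 0.5219 -0.1824  0.0094] jaw az 21.9 down [ 0.0133 -0.0029 -0.9999] F [-1.3017  0.0837 -0.3715] M [-0.1091  0.0162  0.0458] open 0.0614 t 6.90 j6 -159.5 j1 1.2
turn 0.6 shift now-axes mm [ 1.9621 58.3303  0.2188]
tcp [ 0.5219 -0.1824  0.0094] jaw az 21.9 down [ 0.0133 -0.0029 -0.9999] F [-1.3017  0.0837 -0.3715] M [-0.1091  0.0162  0.0458] open 0.0614 t 6.90 j6 -159.5 j1 1.2
turn 0.6 shift now-axes mm [  2.8366 -57.683   -0.9825]
```

Lifted minus empty moment is (-0.14, -0.04) N·m, along the tube, so the +y end is heavy. I'll grip the light (-y) end, lift it, and ease the grip so the heavy end sinks.

>>> {"name": "arm_command", "arguments": {
  "commands": [0, -20, 0, 0.5, 70, 0, -20, 0, 0, 70, 0, -18, 0, 0, 70, 2, 0, 0, 0, 70]
}}

```text
clock: 7.4
tool_pos: [0.5452, -0.2407, 0.0078]
orientation: [-34.4, 89.2, -13.1]
force: [-1.1, -0.2, 0.5]
opening: 0.0614
```

```bash
python3 - <<'E'
from h import *
plan([.5426,-.2363,.007],21.3)
E
```

```text
tcp [ 0.5452 -0.2407  0.0078] jaw az 21.3 down [ 0.0139 -0.0032 -0.9999] F [-1.0863 -0.1946  0.5278] M [-0.0628  0.0776 -0.004 ] open 0.0614 t 7.40 j6 -153.8 j1 -5.0
turn 0.0 shift now-axes mm [ 0.7526  5.0678 -0.8442]
```

Close, then lift to grasp height about 0.14.

>>> {"name": "arm_command", "arguments": {
  "commands": [0, 4, 0, 0, 30, 0, 0, 0, 0, 30, 0, 0, 0, 0, 30, 0, 0, 0, 0, 30, 0, 0, 0, 0, 30]
}}

```text
clock: 8.02
tool_pos: [0.5426, -0.2364, 0.0073]
orientation: [-35.3, 89.3, -14.0]
force: [0.5, -2.0, -1.8]
opening: 0.0339
```

>>> {"name": "arm_command", "arguments": {
  "commands": [-10, 0, 0, 0, 30, -25, 0, 0, 0, 30, -30, 0, 0, 0, 30, -30, 0, 0, 0, 30, -18, 0, 0, 0, 30]
}}

```text
clock: 8.65
tool_pos: [0.5386, -0.2349, 0.1225]
orientation: [-32.3, 89.6, -11.0]
force: [-0.1, 0.2, -4.7]
opening: 0.0336
```

```bash
python3 - <<'E'
from h import *
plan([.5426,-.2363,.122],21.3)
a=snapshot("scene");b=snapshot("side")
cv2.imwrite("pics/l2.png",np.hstack([b["frame"][170:330,170:330],a["frame"][200:360,230:390]]).repeat(2,0).repeat(2,1))
E
```

```text
tcp [ 0.5386 -0.2349  0.1225] jaw az 21.3 down [ 0.0062 -0.0012 -1.    ] F [-0.0873  0.2249 -4.7022] M [-0.4246 -0.0911 -0.0067] open 0.0336 t 8.65 j6 -154.2 j1 -4.5
turn 0.0 shift now-axes mm [ 0.527  -2.7551  3.1677]
```

View pics/l2.png

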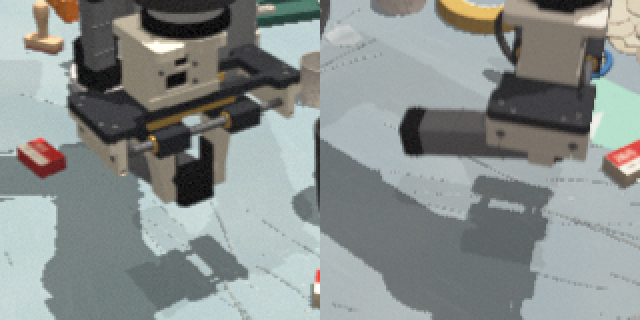

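Held level by the light end; moment lever ≈ 80 mm confirms the heavy end. Now ease the grip.

>>> {"name": "arm_command", "arguments": {
  "commands": [0, 0, 0, 0, 36, 0, 0, 0, 0, 37, 0, 0, 0, 0, 37.5]
}}

```text
clock: 9.12
tool_pos: [0.5379, -0.2345, 0.1207]
orientation: [-27.3, 89.7, -6.0]
force: [-0.3, -0.1, -4.3]
opening: 0.0338
```

```bash
python3 - <<'E'
from h import *
plan([.5426,-.2363,.122],21.3)
E
```

```text
tcp [ 0.5379 -0.2345  0.1207] jaw az 21.3 down [ 0.0052 -0.0006 -1.    ] F [-0.3238 -0.0837 -4.2723] M [-0.428  -0.0894 -0.0304] open 0.0338 t 9.12 j6 -154.2 j1 -4.5
turn -0.0 shift now-axes mm [-1.2368 -3.3466  3.719 ]
```

>>> {"name": "arm_command", "arguments": {
  "commands": [0, 0, 0, 0, 38, 0, 0, 0, 0, 38.2]
}}

```text
clock: 9.38
tool_pos: [0.5374, -0.2345, 0.1196]
orientation: [-26.5, 89.8, -5.2]
force: [-0.1, 0.5, -3.8]
opening: 0.0338
```

```bash
python3 - <<'E'
from h import *
plan(None)
E
```

```text
tcp [ 0.5374 -0.2345  0.1196] jaw az 21.3 down [ 0.0033 -0.0003 -1.    ] F [-0.1235  0.5411 -3.8238] M [-0.4124 -0.0649 -0.0173] open 0.0338 t 9.38 j6 -154.2 j1 -4.5
```

>>> {"name": "arm_command", "arguments": {
  "commands": [0, 0, 0, 0, 38.5, 0, 0, 0, 0, 38.5]
}}

```text
clock: 9.62
tool_pos: [0.5378, -0.2347, 0.12]
orientation: [-35.1, 89.8, -13.8]
force: [-0.6, -2.0, 3.9]
opening: 0.0339
```

```bash
python3 - <<'E'
from h import *
plan(None)
E
```

```text
tcp [ 0.5378 -0.2347  0.12  ] jaw az 21.3 down [ 0.0038 -0.0009 -1.    ] F [-0.5558 -2.0118  3.8733] M [-1.3043  0.416   0.1062] open 0.0339 t 9.62 j6 -154.2 j1 -4.5
```

>>> {"name": "arm_command", "arguments": {
  "commands": [0, 0, 0, 0, 38.2]
}}

```text
clock: 9.75
tool_pos: [0.5381, -0.2349, 0.1204]
orientation: [-36.6, 89.7, -15.3]
force: [-0.7, -0.2, -2.5]
opening: 0.0339
```

```bash
python3 - <<'E'
from h import *
plan(None)
a=snapshot("scene");b=snapshot("side")
cv2.imwrite("pics/l3.png",np.hstack([b["frame"][170:330,170:330],a["frame"][200:360,230:390]]).repeat(2,0).repeat(2,1))
E
```

```text
tcp [ 0.5381 -0.2349  0.1204] jaw az 21.3 down [ 0.0045 -0.0012 -1.    ] F [-0.7034 -0.1945 -2.4739] M [-0.4581 -0.008  -0.019 ] open 0.0339 t 9.75 j6 -154.2 j1 -4.5
```

View pics/l3.png

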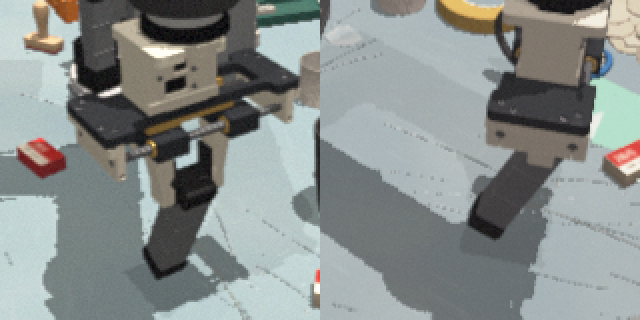

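The tube has swung to about 60° with its heavy cap at the bench. Raise a little and ease again.

>>> {"name": "arm_command", "arguments": {
  "commands": [0, 0, 0, 0, 36, -14, 0, 0, 0, 36, 0, 0, 0, 0, 38, 0, 0, 0, 0, 38.5, 0, 0, 0, 0, 38.5]
}}

```text
clock: 10.48
tool_pos: [0.5374, -0.2343, 0.1349]
orientation: [-23.3, 89.8, -2.0]
force: [-1.2, -0.5, -4.0]
opening: 0.0341
```

>>> {"name": "arm_command", "arguments": {
  "commands": [0, 0, 0, 0, 37]
}}

```text
clock: 10.6
tool_pos: [0.5372, -0.2343, 0.1346]
orientation: [-21.4, 89.8, -0.1]
force: [-0.5, 0.3, -3.1]
opening: 0.0339
```

```bash
python3 - <<'E'
from h import *
plan(None)
a=snapshot("scene");b=snapshot("side")
cv2.imwrite("pics/l4.png",np.hstack([b["frame"][170:330,170:330],a["frame"][200:360,230:390]]).repeat(2,0).repeat(2,1))
E
```

```text
tcp [ 0.5372 -0.2343  0.1346] jaw az 21.3 down [ 0.0032 -0.     -1.    ] F [-0.5277  0.3151 -3.1097] M [-0.2267 -0.0347  0.0179] open 0.0339 t 10.60 j6 -154.2 j1 -4.5
```

View pics/l4.png

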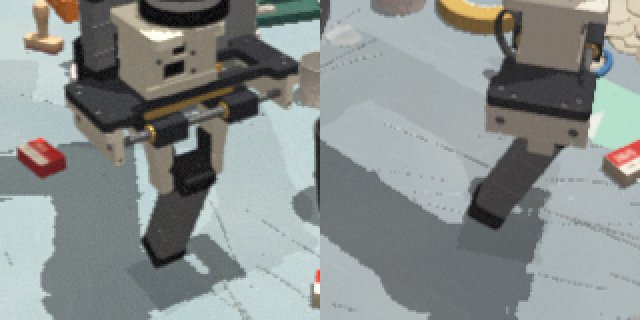

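>>> {"name": "arm_command", "arguments": {
  "commands": [0, 0, 0, 0, 38.5, 0, 0, 0, 0, 38.6, 0, 0, 0, 0, 38.6, 0, 0, 0, 0, 37]
}}

```text
clock: 11.2
tool_pos: [0.5372, -0.2343, 0.1344]
orientation: [-20.6, 89.8, 0.7]
force: [-0.5, -0.7, -4.0]
opening: 0.0341
```

```bash
python3 - <<'E'
from h import *
plan(None)
M=[]
for i in range(4): snapshot("side");o=get_obs();M.append(np.r_[o["force"],o["moment"]])
print(np.mean(M,0))
E
```

```text
tcp [ 0.5372 -0.2343  0.1344] jaw az 21.3 down [ 0.0028  0.     -1.    ] F [-0.4961 -0.7236 -4.0241] M [-0.263  -0.0806  0.0103] open 0.0341 t 11.20 j6 -154.2 j1 -4.5
[-0.3412  0.3362 -3.9388 -0.1913 -0.0129  0.025 ]
```

>>> {"name": "arm_command", "arguments": {
  "commands": [0, 0, 0, 0, 38.6, 0, 0, 0, 0, 38.7, 0, 0, 0, 0, 38.7, 0, 0, 0, 0, 38.7, 0, 0, 0, 0, 37]
}}

```text
clock: 12.02
tool_pos: [0.5371, -0.2343, 0.1344]
orientation: [-18.6, 89.8, 2.7]
force: [-0.4, -0.8, -3.5]
opening: 0.0338
```

```bash
python3 - <<'E'
from h import *
plan(None)
M=[]
for i in range(4): snapshot("side");o=get_obs();M.append(np.r_[o["force"],o["moment"]])
print(np.mean(M,0))
b=snapshot("side");a=snapshot("scene")
# dark-cap corners: print heavy-cap blob extent
for s,n,box in((b,"side",(210,230,320,350)),(a,"scene",(290,240,380,360))):
    x0,y0,x1,y1=box;g=cv2.cvtColor(s["frame"][y0:y1,x0:x1],cv2.COLOR_BGR2GRAY);m=(g<45).astype(np.uint8)
    k,l,st,c=cv2.connectedComponentsWithStats(m)
    print(n,[(st[i]+[x0,y0,0,0,0]).tolist() for i in range(1,k) if st[i,4]>30])
E
```

```text
tcp [ 0.5371 -0.2343  0.1344] jaw az 21.3 down [ 0.0027  0.0001 -1.    ] F [-0.3549 -0.8382 -3.5182] M [-0.0811  0.04   -0.0143] open 0.0338 t 12.03 j6 -154.2 j1 -4.5
[-0.001  -0.1863 -3.8863 -0.106  -0.0029 -0.0077]
side [[216, 230, 32, 6, 102], [247, 231, 17, 13, 131], [255, 234, 23, 34, 429], [253, 307, 22, 14, 136]]
scene [[314, 248, 51, 12, 192], [327, 313, 18, 10, 103]]
```

```bash
python3 - <<'E'
from h import *
a=snapshot("scene");b=snapshot("side")
print(tri((a,(336,318)),(b,(264,314))),tri((a,(336,323)),(b,(264,321))))
E
```

```text
[ 0.5386 -0.2326  0.0024] [ 0.5387 -0.2339 -0.0127]
```

>>> {"name": "arm_command", "arguments": {
  "commands": [9, 0, 0, 0, 37, 0, 0, 0, 0, 37]
}}

```text
clock: 12.68
tool_pos: [0.539, -0.2348, 0.1269]
orientation: [-33.7, 89.6, -12.4]
force: [1.1, -0.9, -4.3]
opening: 0.0336
```

>>> {"name": "arm_command", "arguments": {
  "commands": [3, 0, 0, 0, 37, 0, 0, 0, 0, 37]
}}

```text
clock: 12.92
tool_pos: [0.5403, -0.2358, 0.127]
orientation: [-42.8, 89.4, -21.3]
force: [-0.6, -0.1, -5.3]
opening: 0.0337
```

>>> {"name": "arm_command", "arguments": {
  "commands": [2.5, 0, 0, 0, 37, 0, 0, 0, 0, 37]
}}

```text
clock: 13.18
tool_pos: [0.541, -0.2365, 0.1269]
orientation: [-47.3, 89.2, -25.8]
force: [-0.0, 1.0, -3.8]
opening: 0.0337
```

>>> {"name": "arm_command", "arguments": {
  "commands": [6, 0, 0, 0, 37]
}}

```text
clock: 13.3
tool_pos: [0.544, -0.2382, 0.1256]
orientation: [-50.5, 88.8, -28.9]
force: [-7.1, 2.2, 44.7]
opening: 0.0341
```

>>> {"name": "arm_command", "arguments": {
  "commands": [5, 0, 0, 0, 37]
}}

```text
clock: 13.42
tool_pos: [0.5463, -0.24, 0.1255]
orientation: [-53.1, 88.4, -31.3]
force: [-8.8, 1.5, 32.7]
opening: 0.0342
```

```bash
python3 - <<'E'
from h import *
plan(None)
E
```

```text
tcp [ 0.5463 -0.24    0.1255] jaw az 21.8 down [ 0.0234 -0.0142 -0.9996] F [-8.7706  1.4772 32.6951] M [-0.1542  3.8055 -0.0575] open 0.0342 t 13.43 j6 -154.3 j1 -4.5
```

>>> {"name": "arm_command", "arguments": {
  "commands": [-2, 0, 0, 0, 37, 0, 0, 0, 0, 38.7, 0, 0, 0, 0, 40, 0, 0, 0, 0, 45, 0, 0, 0, 0, 60]
}}

```text
clock: 14.05
tool_pos: [0.5462, -0.2398, 0.1259]
orientation: [-52.9, 88.5, -31.1]
force: [-1.0, 0.8, 0.1]
opening: 0.0443
```

>>> {"name": "arm_command", "arguments": {
  "commands": [0, 0, 0, 0, 80, 0, 0, 0, 0, 80]
}}

```text
clock: 14.3
tool_pos: [0.5463, -0.2398, 0.1257]
orientation: [-53.1, 88.5, -31.4]
force: [-0.3, -1.0, 0.4]
opening: 0.064
```

```bash
python3 - <<'E'
from h import *
plan([.54,-.237,.2])
a=snapshot("scene");b=snapshot("side")
cv2.imwrite("pics/l5.png",np.hstack([b["frame"][170:330,170:330],a["frame"][200:360,230:390]]).repeat(2,0).repeat(2,1))
E
```

```text
tcp [ 0.5463 -0.2398  0.1257] jaw az 21.8 down [ 0.0225 -0.0137 -0.9997] F [-0.3297 -1.0253  0.3873] M [-0.0874  0.1008  0.0259] open 0.0640 t 14.30 j6 -154.3 j1 -4.5
turn 0.0 shift now-axes mm [-74.4134   3.388   -3.5962]
```

View pics/l5.png

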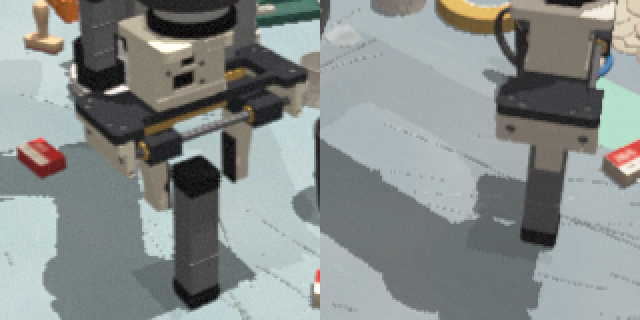

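The tube stands upright on its own, free of the fingers (side crop: top cap (195,170), base (197,295)). Lift off and go to the knob.

>>> {"name": "arm_command", "arguments": {
  "commands": [-5, 0, 0, 0, 100, -30, 0, 0, 0, 100, -45, 0, 0, 0, 100, -45, 0, 0, 0, 100]
}}

```text
clock: 14.9
tool_pos: [0.5413, -0.2378, 0.2511]
orientation: [-61.8, 88.9, -40.0]
force: [0.7, -0.6, -0.0]
opening: 0.0878
```

```bash
python3 - <<'E'
from h import *
plan([.563,.221,.26],120)
b=snapshot("side")
x0,y0,x1,y1=230,230,310,350
g=cv2.cvtColor(b["frame"][y0:y1,x0:x1],cv2.COLOR_BGR2GRAY);k,l,st,c=cv2.connectedComponentsWithStats((g<45).astype(np.uint8))
print([(st[i]+[x0,y0,0,0,0]).tolist() for i in range(1,k) if st[i,4]>30], proj(b,[[.54,-.237,.15],[.54,-.237,0]]))
E
```

```text
tcp [ 0.5413 -0.2378  0.2511] jaw az 21.7 down [ 0.015  -0.0126 -0.9998] F [ 0.6743 -0.5557 -0.0152] M [-0.0608 -0.0888  0.0122] open 0.0878 t 14.90 j6 -154.2 j1 -4.3
turn 81.7 shift now-axes mm [-14.3207 417.9165 190.1835]
[[256, 249, 23, 20, 334], [257, 310, 22, 14, 144]] [[264.0007 252.4657]
 [264.6373 317.429 ]]
```

>>> {"name": "arm_command", "arguments": {
  "commands": [-3, 52, 24, 0, 100, -3, 52, 24, 0, 100, -3, 52, 24, 0, 100, -3, 52, 24, 0, 100, -2, 52, 24, 0, 100]
}}

```text
clock: 15.58
tool_pos: [0.5703, 0.0139, 0.2735]
orientation: [48.7, 87.3, 73.9]
force: [0.0, -0.4, -0.5]
opening: 0.0877
```

>>> {"name": "arm_command", "arguments": {
  "commands": [0, 52, 24, 0, 100, 0, 52, 24, 0, 100, 0, 40, 18, -10, 100, 0, 0, 0, -10, 100, 0, 0, 0, -10, 100]
}}

```text
clock: 16.2
tool_pos: [0.5795, 0.1413, 0.2821]
orientation: [34.1, 84.0, 94.2]
force: [1.3, -0.4, -0.6]
opening: 0.0877
```

>>> {"name": "arm_command", "arguments": {
  "commands": [0, 0, 0, -10, 100, 0, 0, 0, -10, 100, 0, 0, 0, -10, 100, 0, 0, 0, -10, 100, 0, 0, 0, -10, 100]
}}

```text
clock: 16.82
tool_pos: [0.5792, 0.1417, 0.2833]
orientation: [-18.5, 83.9, 93.3]
force: [0.1, 0.9, 0.6]
opening: 0.0877
```

>>> {"name": "arm_command", "arguments": {
  "commands": [0, 0, 0, -10, 100, 0, 0, 0, -10, 100]
}}

```text
clock: 17.08
tool_pos: [0.5792, 0.1417, 0.2838]
orientation: [-39.5, 83.9, 93.0]
force: [-0.2, -0.6, 0.4]
opening: 0.0878
```

```bash
python3 - <<'E'
from h import *
plan([.563,.221,.26],120)
s=snapshot("wrist");cv2.imwrite("pics/w2.png",s["frame"])
uv=proj(s,[[.563,.221,.2185]])[0];print(uv)
x0,y0=(uv-60).astype(int);x0=max(x0,0);y0=max(y0,0);g=cv2.cvtColor(s["frame"][y0:y0+120,x0:x0+120],cv2.COLOR_BGR2GRAY);m=(g<40).astype(np.uint8)
k,l,st,c=cv2.connectedComponentsWithStats(m);print([(st[i]+[x0,y0,0,0,0]).tolist() for i in range(1,k) if st[i,4]>60])
E
```

```text
tcp [0.5792 0.1417 0.2838] jaw az 132.7 down [-0.0055  0.106  -0.9944] F [-0.1709 -0.6026  0.4372] M [-0.4066 -0.0016  0.0168] open 0.0878 t 17.07 j6 -74.8 j1 28.8
turn 12.7 shift now-axes mm [ 32.1302 -39.832   67.0895]
[359.6922 263.8331]
[[343, 233, 49, 47, 1323], [377, 308, 21, 15, 258]]
```

```bash
python3 - <<'E'
from h import *
print(get_obs()["joint_pos"],get_obs()["qvel"]);plan([.563,.221,.26],120)
E
```

```text
[ 28.7831  10.8157  -3.0884  -5.7172 -73.5034 -74.2464] [  0.0175   0.0024   0.0479  -0.0448   0.0104 -16.9078]
tcp [0.5792 0.1416 0.2839] jaw az 133.2 down [-0.0053  0.106  -0.9943] F [ 0.6547 -0.1483 -0.4217] M [-0.3421 -0.0083 -0.0097] open 0.0877 t 17.12 j6 -74.2 j1 28.8
turn 13.2 shift now-axes mm [ 32.2261 -40.3827  66.7762]
```

>>> {"name": "arm_command", "arguments": {
  "commands": [6, -8, 14, 0, 100, 6, -8, 14, 0, 100]
}}

```text
clock: 17.38
tool_pos: [0.5718, 0.1749, 0.2754]
orientation: [-40.3, 83.9, 92.3]
force: [-0.3, -0.0, -0.7]
opening: 0.0876
```

```bash
python3 - <<'E'
from h import *
print(get_obs()["joint_pos"]);plan([.563,.221,.26],120)
E
```

```text
[ 32.1243  10.9439  -4.0714  -5.5822 -72.0078 -77.9217]
tcp [0.5718 0.1749 0.2754] jaw az 132.8 down [-0.0042  0.1066 -0.9943] F [-0.3358 -0.0105 -0.6832] M [-0.3089 -0.002  -0.0496] open 0.0876 t 17.38 j6 -77.9 j1 32.1
turn 12.8 shift now-axes mm [ 20.3097 -23.529   38.399 ]
```

>>> {"name": "arm_command", "arguments": {
  "commands": [0, 39, -42, 0, 100, 0, 39, -42, 0, 100, 0, 39, -42, 0, 100]
}}

```text
clock: 17.75
tool_pos: [0.5706, 0.0084, 0.2555]
orientation: [-39.9, 83.8, 92.9]
force: [1.2, -0.8, 0.6]
opening: 0.0877
```

```bash
python3 - <<'E'
from h import *
print(get_obs()["joint_pos"]);plan([.563,.221,.26],120)
E
```

```text
[ 16.2082  10.0743  -7.4554  -6.3277 -71.1612 -61.401 ]
tcp [0.5706 0.0084 0.2555] jaw az 133.0 down [-0.0055  0.107  -0.9942] F [ 1.1507 -0.8355  0.6295] M [-0.3495 -0.2135 -0.0352] open 0.0877 t 17.75 j6 -61.4 j1 16.2
turn 13.0 shift now-axes mm [  18.2885 -138.5115  160.4921]
```

The tool picked up 6° of tilt because joint 6 ran into its lower limit on the way over. I'll undo this at the mirrored (upper) limit: turn j6 up, then move in -y.

>>> {"name": "arm_command", "arguments": {
  "commands": [0, 0, 0, -10.5, 100, 0, 0, 0, -10.5, 100, 0, 0, 0, -10.5, 100, 0, 0, 0, -10.5, 100, 0, 0, 0, -10.5, 100]
}}

```text
clock: 18.38
tool_pos: [0.5696, 0.0087, 0.2533]
orientation: [-91.9, 83.9, 94.2]
force: [-0.1, -0.5, -0.0]
opening: 0.0877
```

>>> {"name": "arm_command", "arguments": {
  "commands": [0, 0, 0, -10.5, 100, 0, 0, 0, -10.5, 100, 0, 0, 0, -10.5, 100, 0, 0, 0, -10.5, 100, 0, 0, 0, -10.5, 100]
}}

```text
clock: 19.0
tool_pos: [0.5692, 0.0141, 0.2517]
orientation: [-144.6, 83.9, 95.2]
force: [-0.1, 0.3, -0.2]
opening: 0.0876
```

>>> {"name": "arm_command", "arguments": {
  "commands": [0, 0, 0, -10.5, 100, 0, 0, 0, -10.5, 100, 0, 0, 0, -10.5, 100, 0, 0, 0, -10.5, 100, 0, 0, 0, -10.5, 100]
}}

```text
clock: 19.62
tool_pos: [0.5687, 0.0197, 0.2501]
orientation: [162.6, 83.8, 96.1]
force: [0.3, -0.2, -0.5]
opening: 0.0875
```

>>> {"name": "arm_command", "arguments": {
  "commands": [0, 0, 0, -10.5, 100, 0, 0, 0, -10.5, 100, 0, 0, 0, -10.5, 100, 0, 0, 0, -10.5, 100, 0, 0, 0, -10.5, 100]
}}

```text
clock: 20.25
tool_pos: [0.5681, 0.0252, 0.2486]
orientation: [109.8, 83.8, 97.1]
force: [-0.0, 0.5, -0.3]
opening: 0.0875
```

```bash
python3 - <<'E'
from h import *
print(get_obs()["joint_pos"]);plan([.56,-.15,.26])
E
```

```text
[ 17.9098  10.287   -8.0605  -6.4186 -70.6009 151.3865]
tcp [0.5681 0.0252 0.2486] jaw az -12.7 down [-0.0132  0.1066 -0.9942] F [-0.0261  0.4754 -0.3224] M [-0.4613  0.0109  0.0462] open 0.0875 t 20.25 j6 151.4 j1 17.9
turn 0.0 shift now-axes mm [ -29.9044 -170.5666   30.069 ]
```

>>> {"name": "arm_command", "arguments": {
  "commands": [0, 0, 0, -9, 100, 0, 0, 0, -9, 100, 0, -50, 0, 0, 100, 0, -50, 0, 0, 100, 0, -50, 0, 0, 100]
}}

```text
clock: 20.88
tool_pos: [0.5747, -0.0817, 0.2366]
orientation: [90.3, 87.6, 92.3]
force: [0.0, 0.5, -0.3]
opening: 0.0877
```

```bash
python3 - <<'E'
from h import *
print(get_obs()["joint_pos"]);plan([.56,-.2,.26])
E
```

```text
[  9.5154  11.6347  -9.2947  -2.6035 -68.7827 173.4541]
tcp [ 0.5747 -0.0817  0.2366] jaw az 2.0 down [-0.0017  0.0426 -0.9991] F [ 0.0291  0.5025 -0.2673] M [-0.3055  0.0033 -0.0076] open 0.0877 t 20.88 j6 173.5 j1 9.5
turn 0.0 shift now-axes mm [ -28.3993 -116.5811  -18.8624]
```

>>> {"name": "arm_command", "arguments": {
  "commands": [0, -45, 0, 0, 100]
}}

```text
clock: 21.0
tool_pos: [0.5744, -0.1126, 0.2347]
orientation: [83.6, 89.1, 84.2]
force: [0.1, 0.6, -0.2]
opening: 0.0875
```

```bash
python3 - <<'E'
from h import *
print(get_obs()["joint_pos"]);plan([.563,.221,.26],120)
E
```

```text
[  7.4173  11.914   -9.8236  -0.9746 -68.0525 173.4952]
tcp [ 0.5744 -0.1126  0.2347] jaw az 0.5 down [ 0.0016  0.0161 -0.9999] F [ 0.1119  0.5813 -0.2135] M [-0.1383  0.0197 -0.0018] open 0.0875 t 21.00 j6 173.5 j1 7.4
turn 60.5 shift now-axes mm [-19.9154 334.0603  -8.1245]
```

>>> {"name": "arm_command", "arguments": {
  "commands": [0, -25, 0, 0, 100, -4, 0, 0, 10, 100, -4, 0, 0, 10, 100, -4, 0, 0, 10, 100, -4, 0, 0, 10, 100]
}}

```text
clock: 21.62
tool_pos: [0.5731, -0.1321, 0.25]
orientation: [36.3, 89.8, -5.4]
force: [0.9, 0.2, 0.7]
opening: 0.0878
```

>>> {"name": "arm_command", "arguments": {
  "commands": [-4, 0, 0, 10, 100, -4, 0, 0, 10, 100, -3, 23, -43, 0, 100, -3, 23, -43, 0, 100, -3, 23, -43, 0, 100]
}}

```text
clock: 22.25
tool_pos: [0.5757, 0.0147, 0.268]
orientation: [44.3, 89.7, -18.7]
force: [0.6, 0.2, 0.0]
opening: 0.0877
```

>>> {"name": "arm_command", "arguments": {
  "commands": [-2, 23, -43, 0, 100, -1, 23, -43, 0, 100, 0, 23, -43, 0, 100]
}}

```text
clock: 22.62
tool_pos: [0.5787, 0.1658, 0.272]
orientation: [54.5, 89.6, -8.7]
force: [0.6, -1.1, -0.7]
opening: 0.0876
```

```bash
python3 - <<'E'
from h import *
plan([.563,.221,.26],120)
s=snapshot("wrist");cv2.imwrite("pics/w3.png",s["frame"])
uv=proj(s,[[.563,.221,.2185]])[0];print(uv)
x0,y0=np.maximum((uv-60).astype(int),0);g=cv2.cvtColor(s["frame"][y0:y0+120,x0:x0+120],cv2.COLOR_BGR2GRAY);m=(g<40).astype(np.uint8)
k,l,st,c=cv2.connectedComponentsWithStats(m)
for i in range(1,k):
    if st[i,4]>60:
        q=np.argwhere(l==i)[:,::-1].astype(np.float32);print((st[i]+[x0,y0,0,0,0]).tolist(),cv2.minAreaRect(q))
        print(onz(s,c[i]+[x0,y0],.212))
E
```

```text
tcp [0.5787 0.1658 0.272 ] jaw az -63.1 down [ 0.0076 -0.0011 -1.    ] F [ 0.63   -1.0755 -0.7341] M [-0.1069  0.0053 -0.0264] open 0.0876 t 22.62 j6 82.0 j1 34.8
turn -3.1 shift now-axes mm [ 11.8632  10.7909 -56.3791]
[194.6081 213.9514]
[177, 174, 23, 49, 758] ((54.0, 45.0), (48.0, 22.0), 90.0)
[0.5692 0.2307 0.212 ]
[168, 245, 63, 28, 1095] ((65.0, 105.5), (27.0, 62.0), 90.0)
[0.5284 0.2036 0.212 ]
```

```bash
python3 - <<'E'
import cv2
f=cv2.imread("pics/w3.png");cv2.imwrite("pics/w3c.png",cv2.resize(f[80:330,60:340],None,fx=2.3,fy=2.3))
E
```

```text
(no output)
```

View pics/w3c.png

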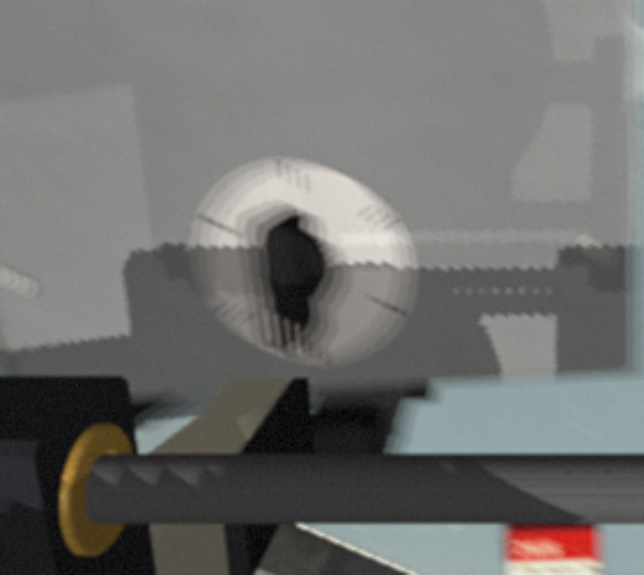

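The knob bar runs almost straight up the picture, x≈188, y≈174..232; white disc centre ≈ (192,193). So the jaw is already across the bar within a few degrees.

```bash
python3 - <<'E'
from h import *
s=snapshot("wrist")
print("disc",onz(s,(191.7,193),.187),"bar",onz(s,(188.3,203),.2185),onz(s,(188.3,203),.212))
plan([.563,.221,.1955],120)
E
```

```text
disc [0.5659 0.2374 0.187 ] bar [0.5687 0.2324 0.2185] [0.5663 0.2333 0.212 ]
tcp [0.5788 0.1682 0.2713] jaw az -62.9 down [ 0.007 -0.001 -1.   ] F [-1.7294 -1.1113 -0.5144] M [-0.1775  0.1466 -0.015 ] open 0.0877 t 22.73 j6 82.0 j1 34.9
turn -2.9 shift now-axes mm [ 75.6144   9.4743 -54.5081]
```

>>> {"name": "arm_command", "arguments": {
  "commands": [13, 0, -20, -3, 100, 13, 0, -20, 0, 100, 0, 0, -14, 0, 100, 0, 0, 0, 0, 100]
}}

```text
clock: 23.22
tool_pos: [0.5519, 0.2177, 0.2445]
orientation: [48.6, 89.5, -11.3]
force: [0.0, -0.6, 0.9]
opening: 0.0876
```

```bash
python3 - <<'E'
from h import *
s=snapshot("wrist");cv2.imwrite("pics/w4.png",s["frame"])
uv=proj(s,[[.567,.232,.2185]])[0];print(uv)
x0,y0=np.maximum((uv-70).astype(int),0);g=cv2.cvtColor(s["frame"][y0:y0+140,x0:x0+140],cv2.COLOR_BGR2GRAY)
for th in (30,40,50):
    k,l,st,c=cv2.connectedComponentsWithStats((g<th).astype(np.uint8))
    for i in range(1,k):
        if st[i,4]>200: print(th,(st[i]+[x0,y0,0,0,0]).tolist(),onz(s,c[i]+[x0,y0],.212))
# white disc
k,l,st,c=cv2.connectedComponentsWithStats(((g>150)).astype(np.uint8));
for i in range(1,k):
    if st[i,4]>200: print("w",(st[i]+[x0,y0,0,0,0]).tolist())
plan([.567,.232,.1955],120)
E
```

```text
[269.5353 211.8537]
30 [257, 181, 36, 68, 998] [0.564  0.2275 0.212 ]
30 [255, 271, 40, 7, 228] [0.5308 0.2081 0.212 ]
40 [256, 180, 37, 70, 1363] [0.565  0.2283 0.212 ]
40 [243, 270, 54, 11, 304] [0.53   0.2086 0.212 ]
50 [256, 180, 37, 70, 1600] [0.566  0.2287 0.212 ]
50 [199, 267, 140, 14, 724] [0.5278 0.2095 0.212 ]
w [225, 141, 105, 64, 3710]
w [229, 216, 35, 34, 515]
w [281, 215, 40, 49, 1227]
w [199, 265, 57, 12, 606]
w [294, 265, 45, 12, 485]
tcp [0.552  0.2173 0.2444] jaw az -60.0 down [ 0.0079 -0.0017 -1.    ] F [0.0387 0.0753 0.2352] M [-0.1652  0.153   0.0299] open 0.0877 t 23.27 j6 79.3 j1 40.6
turn 0.0 shift now-axes mm [49.0228 20.0322 -5.5362]
```

>>> {"name": "arm_command", "arguments": {
  "commands": [0, 17, -4, 0, 100, 20, 0, 0, 0, 100, 20, 0, 0, 0, 100, 6, 0, 0, 0, 100]
}}

```text
clock: 23.78
tool_pos: [0.5697, 0.2303, 0.1998]
orientation: [62.0, 89.3, 1.8]
force: [0.6, 0.3, 0.4]
opening: 0.0876
```

```bash
python3 - <<'E'
from h import *
plan([.5655,.229,.1965],120)
E
```

```text
tcp [0.5697 0.2303 0.1998] jaw az -60.2 down [ 0.0123  0.0004 -0.9999] F [0.5661 0.2886 0.4387] M [-0.0708  0.1403 -0.0039] open 0.0876 t 23.77 j6 79.1 j1 40.5
turn -0.2 shift now-axes mm [ 3.2231 -4.3094 -1.0018]
```

Close on the knob (14 mm bar).

>>> {"name": "arm_command", "arguments": {
  "commands": [3, -4, -1, 0, 40, 0, 0, 0, 0, 10, 0, 0, 0, 0, 10, 0, 0, 0, 0, 10, 0, 0, 0, 0, 10]
}}

```text
clock: 24.4
tool_pos: [0.5672, 0.2295, 0.1989]
orientation: [66.9, 89.1, 6.7]
force: [0.7, 0.3, 0.1]
opening: 0.0434
```

>>> {"name": "arm_command", "arguments": {
  "commands": [0, 0, 0, 0, 5, 0, 0, 0, 0, 5, 0, 0, 0, 0, 5, 0, 0, 0, 0, 5, 0, 0, 0, 0, 5]
}}

```text
clock: 25.02
tool_pos: [0.5675, 0.2291, 0.1991]
orientation: [65.5, 89.1, 5.3]
force: [0.3, -0.1, 0.7]
opening: 0.0138
```

```bash
python3 - <<'E'
from h import *
plan([.5655,.229,.1965],120)
E
```

```text
tcp [0.5675 0.2291 0.1991] jaw az -60.2 down [ 0.0156  0.0014 -0.9999] F [ 0.3151 -0.1373  0.6652] M [-0.1038  0.2499  0.007 ] open 0.0138 t 25.02 j6 79.0 j1 40.6
turn -0.2 shift now-axes mm [ 2.5955 -1.8458 -0.902 ]
```

>>> {"name": "arm_command", "arguments": {
  "commands": [0, 0, 0, 7, 5, 0, 0, 0, 10, 5, 0, 0, 0, 10, 5, 0, 0, 0, 10, 5, 0, 0, 0, 10, 5]
}}

```text
clock: 25.65
tool_pos: [0.5679, 0.2252, 0.1992]
orientation: [87.2, 89.1, -21.3]
force: [-1.1, -2.4, 3.0]
opening: 0.0139
```

```bash
python3 - <<'E'
from h import *
plan([.5655,.229,.1965],60)
E
```

```text
tcp [0.5679 0.2252 0.1992] jaw az -108.5 down [ 0.0151 -0.0059 -0.9999] F [-1.0528 -2.3998  3.0407] M [-1.1379  0.4223  0.0889] open 0.0139 t 25.65 j6 30.7 j1 40.5
turn 11.5 shift now-axes mm [ 2.5918 -3.5232 -2.8264]
```

>>> {"name": "arm_command", "arguments": {
  "commands": [0, 0, 0, 8, 5, 0, 0, 0, 4, 5, 0, 0, 0, 0, 5]
}}

```text
clock: 26.02
tool_pos: [0.5675, 0.2242, 0.1992]
orientation: [92.8, 89.1, -28.1]
force: [0.7, 0.4, -0.4]
opening: 0.0138
```

```bash
python3 - <<'E'
from h import *
plan([.5655,.229,.1965],60)
E
```

```text
tcp [0.5675 0.2242 0.1992] jaw az -120.9 down [ 0.014  -0.0075 -0.9999] F [ 0.7034  0.3573 -0.4373] M [-0.1762  0.0692  0.1616] open 0.0138 t 26.02 j6 18.2 j1 40.4
turn -0.9 shift now-axes mm [ 2.617  -4.2043 -3.0772]
```

The turret has turned one click. The grip's path gives the spindle at (0.563, 0.227). Release and rise.

>>> {"name": "arm_command", "arguments": {
  "commands": [0, 0, 0, 0, 40, 0, 0, 0, 0, 40, 0, 0, 0, 0, 40, -15, 0, 0, 0, 60, -30, 0, 0, 0, 100]
}}

```text
clock: 26.65
tool_pos: [0.5657, 0.2243, 0.2438]
orientation: [77.0, 89.2, -43.7]
force: [0.1, -0.3, 0.5]
opening: 0.0495
```

```bash
python3 - <<'E'
from h import *
plan([.5,-.05,.3],120)
s=snapshot("scene");cv2.imwrite("pics/s6.png",s["frame"]);cv2.imwrite("pics/sd6.png",snapshot("side")["frame"])
E
```

```text
tcp [0.5657 0.2243 0.2438] jaw az -120.7 down [ 0.0102 -0.0098 -0.9999] F [ 0.1457 -0.327   0.4851] M [0.0166 0.1017 0.0625] open 0.0495 t 26.65 j6 18.4 j1 40.5
turn -60.7 shift now-axes mm [-54.1934  84.4383 269.4957]
```

>>> {"name": "arm_command", "arguments": {
  "commands": [-9, 0, 0, -10.4, 100, -9, 0, 0, -10.4, 100, -9, 0, 0, -10.4, 100, -9, 0, 0, -10.4, 100, 0, 0, 0, -10.4, 100]
}}

```text
clock: 27.38
tool_pos: [0.5678, 0.226, 0.2897]
orientation: [60.3, 88.8, -6.8]
force: [-0.3, -0.5, -0.1]
opening: 0.0876
```

>>> {"name": "arm_command", "arguments": {
  "commands": [0, -21, 47, 0, 100, 0, -21, 47, 0, 100, 0, -21, 47, 0, 100, 0, -21, 47, 0, 100, 0, -21, 47, 0, 100]
}}

```text
clock: 28.0
tool_pos: [0.5638, -0.0349, 0.2935]
orientation: [63.8, 88.5, -2.7]
force: [1.1, 0.1, -0.8]
opening: 0.088
```

>>> {"name": "arm_command", "arguments": {
  "commands": [0, -21, 47, 0, 100, 0, -21, 47, 0, 100, 0, -21, 47, 0, 100]
}}

```text
clock: 28.38
tool_pos: [0.5618, -0.1943, 0.2965]
orientation: [64.1, 88.3, -2.3]
force: [0.2, 0.8, -0.2]
opening: 0.0875
```

```bash
cat > t.py <<'E'
from h import *
s=snapshot("wrist");cv2.imwrite("pics/w5.png",s["frame"])
uv=proj(s,[[.544,-.238,.15]])[0];print("exp",uv)
x0,y0=np.maximum((uv-70).astype(int),0);g=cv2.cvtColor(s["frame"][y0:y0+140,x0:x0+140],cv2.COLOR_BGR2GRAY)
k,l,st,c=cv2.connectedComponentsWithStats((g<45).astype(np.uint8))
for i in range(1,k):
    if st[i,4]>200:
        q=np.argwhere(l==i)[:,::-1].astype(np.float32);print((st[i]+[x0,y0,0,0,0]).tolist(),onz(s,c[i]+[x0,y0],.15),cv2.minAreaRect(q))
plan([.544,-.238,.28],111.3)
E
python3 t.py
```

```text
exp [309.3397 233.4407]
[292, 189, 34, 57, 1421] [ 0.5569 -0.2303  0.15  ] ((69.5, 54.0), (56.0, 33.0), 90.0)
[239, 245, 140, 37, 943] [ 0.5202 -0.2845  0.15  ] ((69.5, 100.0), (36.0, 139.0), 90.0)
tcp [ 0.5613 -0.1991  0.2963] jaw az -66.6 down [ 0.0282 -0.0029 -0.9996] F [ 1.2266 -3.5624  0.9746] M [-0.5351 -0.0156  0.0126] open 0.0875 t 28.43 j6 114.0 j1 -0.6
turn 2.1 shift now-axes mm [ 15.8833 -31.7136  28.6104]
```

```bash
python3 - <<'E'
from h import *
s=snapshot("wrist");p=onz(s,(309,228),.15);print(p);g=cv2.cvtColor(s["frame"],cv2.COLOR_BGR2GRAY)
print(g[180:256:4,309]); print(g[232,280:340:3])
plan([p[0],p[1],.2],111.3)
E
```

```text
[ 0.5483 -0.2403  0.15  ]
[147 146 149 132  50  44  43  14  12  30  31  32  31  23  28  28 139 145
 146]
[110  93  29  27  27  26  30  30  28  21  33  30  26  72 150 149 153 153
 155 151]
tcp [ 0.5614 -0.1968  0.296 ] jaw az -66.7 down [ 0.0281 -0.002  -0.9996] F [-0.2793 -0.0614 -1.1956] M [-0.078   0.2063 -0.0075] open 0.0875 t 28.48 j6 113.7 j1 -0.4
turn 2.0 shift now-axes mm [ 95.6805 -31.6437  33.5284]
```

>>> {"name": "arm_command", "arguments": {
  "commands": [0, -30, 26, 2, 100, 40, 0, 0, 0, 100, 30, 0, 0, 0, 100, 10, 0, 0, 0, 100]
}}

```text
clock: 28.98
tool_pos: [0.547, -0.2349, 0.2173]
orientation: [63.9, 88.1, -5.0]
force: [0.1, -0.2, 0.3]
opening: 0.0874
```

```bash
python3 - <<'E'
from h import *
s=snapshot("wrist");cv2.imwrite("pics/w6.png",s["frame"])
print(proj(s,[[.546,-.235,.15]]))
g=cv2.cvtColor(s["frame"],cv2.COLOR_BGR2GRAY)
u,v=proj(s,[[.546,-.235,.15]])[0].astype(int)
print("col",v-60,g[v-60:v+60:4,u]);print("row",u-60,g[v,u-60:u+60:4])
plan([.546,-.235,.12],111.3)
E
```

```text
[[276.3195 226.2343]]
col 166 [137 140 119  36  51  45  58  49  34  22  27  24  22  48  35  27  38  46
  41  44  77 149 148 148 147 148 147 148  39  53]
row 216 [ 95  90  91  91  90  89  93  90  93  89  21  29  32  32  33  27  29  32
  34  32  30  56  91  92  88 153 152 153 152 145]
tcp [ 0.547  -0.2348  0.2167] jaw az -68.9 down [ 0.033  -0.0027 -0.9995] F [-0.5353  0.0175 -0.9044] M [-0.0783  0.3726 -0.0185] open 0.0878 t 29.02 j6 115.6 j1 -4.4
turn -0.2 shift now-axes mm [96.6058 -3.8707 -1.5322]
```

>>> {"name": "arm_command", "arguments": {
  "commands": [30, -2, -1, 0, 100, 35, -2, 0, 0, 100, 25, 0, 0, 0, 100, 6, 0, 0, 0, 100]
}}

```text
clock: 29.52
tool_pos: [0.5508, -0.2352, 0.1247]
orientation: [62.0, 87.6, -6.7]
force: [0.1, -0.2, 0.2]
opening: 0.0879
```

```bash
python3 - <<'E'
from h import *
plan([.546,-.235,.12],111.3)
E
```

```text
tcp [ 0.5508 -0.2352  0.1247] jaw az -68.7 down [ 0.0419 -0.0049 -0.9991] F [ 0.0969 -0.152   0.2146] M [-0.1712  0.2662 -0.0109] open 0.0879 t 29.52 j6 115.6 j1 -4.4
turn -0.0 shift now-axes mm [ 4.5081 -4.5514 -1.9924]
```

>>> {"name": "arm_command", "arguments": {
  "commands": [0, -4.5, -2, 0, 60, 0, 0, 0, 0, 50, 0, 0, 0, 0, 48, 0, 0, 0, 0, 45, 0, 0, 0, 0, 43]
}}

```text
clock: 30.15
tool_pos: [0.5482, -0.2351, 0.1294]
orientation: [61.2, 87.2, -7.5]
force: [0.2, 1.0, 0.2]
opening: 0.0433
```

>>> {"name": "arm_command", "arguments": {
  "commands": [0, 0, 0, 0, 41, 0, 0, 0, 0, 39, 0, 0, 0, 0, 36, 0, 0, 0, 0, 30, 0, 0, 0, 0, 20]
}}

```text
clock: 30.78
tool_pos: [0.5482, -0.2351, 0.1295]
orientation: [61.3, 87.2, -7.3]
force: [0.1, 0.8, 1.4]
opening: 0.0339
```

```bash
python3 - <<'E'
from h import *
plan([.546,-.235,.12],111.3)
E
```

```text
tcp [ 0.5482 -0.2351  0.1295] jaw az -68.6 down [ 0.0482 -0.0062 -0.9988] F [0.1288 0.8002 1.3674] M [0.1247 0.3415 0.0247] open 0.0339 t 30.77 j6 115.6 j1 -4.4
turn 0.1 shift now-axes mm [ 9.361  -2.442  -1.1096]
```

>>> {"name": "arm_command", "arguments": {
  "commands": [0, 0, 0, 0, 42, 0, 0, 0, 0, 48, 6, 0, 0, 0, 48, 6, 0, 0, 0, 48, 4, 0, 0, 0, 45]
}}

```text
clock: 31.4
tool_pos: [0.5489, -0.2352, 0.1122]
orientation: [61.2, 87.2, -7.4]
force: [0.2, -0.7, 0.5]
opening: 0.0399
```

>>> {"name": "arm_command", "arguments": {
  "commands": [0, 0, 0, 0, 42, 0, 0, 0, 0, 39, 0, 0, 0, 0, 36, 0, 0, 0, 0, 30, 0, 0, 0, 0, 20]
}}

```text
clock: 32.02
tool_pos: [0.5485, -0.2349, 0.1116]
orientation: [61.8, 87.3, -6.8]
force: [-0.7, 0.9, -0.3]
opening: 0.0338
```

```bash
python3 - <<'E'
from h import *
plan([.4937,.1869,.26],120)
E
```

```text
tcp [ 0.5485 -0.2349  0.1116] jaw az -68.7 down [ 0.0468 -0.0056 -0.9989] F [-0.675   0.8912 -0.2684] M [ 0.2991  0.3435 -0.0029] open 0.0338 t 32.02 j6 115.6 j1 -4.4
turn -8.7 shift now-axes mm [-153.145   108.9365 -409.3688]
```

>>> {"name": "arm_command", "arguments": {
  "commands": [-10, 0, 0, 0, 20, -30, 0, 0, 0, 20, -45, 0, 0, 0, 20, -45, 0, 0, 0, 20, -45, 0, 0, 0, 20]
}}

```text
clock: 32.65
tool_pos: [0.5364, -0.2334, 0.2872]
orientation: [63.2, 88.0, -5.5]
force: [1.5, -0.7, -4.2]
opening: 0.0337
```

>>> {"name": "arm_command", "arguments": {
  "commands": [-20, 0, 0, -4, 20, -2, 12, -40, -4, 20, -2, 12, -45, 0, 20, -2, 12, -45, 0, 20, -2, 12, -45, 0, 20]
}}

```text
clock: 33.28
tool_pos: [0.4929, -0.0556, 0.3192]
orientation: [54.6, 87.6, -6.2]
force: [1.7, 0.3, -4.5]
opening: 0.0341
```

>>> {"name": "arm_command", "arguments": {
  "commands": [-2, 12, -45, 0, 20, -2, 12, -45, 0, 20, 0, 0, 0, 0, 20]
}}

```text
clock: 33.65
tool_pos: [0.4668, 0.0393, 0.3232]
orientation: [57.2, 87.6, -3.4]
force: [0.5, -1.0, -2.9]
opening: 0.0339
```

```bash
python3 - <<'E'
from h import *
plan([.4937,.1869,.31],120)
E
```

```text
tcp [0.4668 0.0393 0.3232] jaw az -60.6 down [ 0.042  -0.0025 -0.9991] F [ 0.5125 -0.9846 -2.8566] M [-0.3489  0.1268  0.0514] open 0.0339 t 33.65 j6 88.9 j1 30.2
turn -0.6 shift now-axes mm [  13.9346   95.4086 -115.7375]
```

>>> {"name": "arm_command", "arguments": {
  "commands": [2, 32, -39, 0, 20, 2, 32, -39, 0, 20, 2, 31, -38, -0.5, 20, 0, 0, 0, 0, 20]
}}

```text
clock: 34.15
tool_pos: [0.4931, 0.1887, 0.319]
orientation: [56.6, 87.5, -3.7]
force: [1.3, -0.3, -3.5]
opening: 0.0339
```

```bash
python3 - <<'E'
from h import *
plan([.4937,.1869,.31],120)
a=snapshot("scene");b=snapshot("side")
cv2.imwrite("pics/s7.png",a["frame"]);cv2.imwrite("pics/d7.png",b["frame"])
f=proj(a,[[.4937,.1869,.062],[.4937,.1869,.2]]);e=proj(b,[[.4937,.1869,.062],[.4937,.1869,.2]]);print(f,e)
A=cv2.resize(a["frame"][100:250,100:230],None,fx=3,fy=3,interpolation=2);B=cv2.resize(b["frame"][100:250,160:290],None,fx=3,fy=3,interpolation=2)
cv2.imwrite("pics/c7.png",np.hstack([A,B]))
E
```

```text
tcp [0.4931 0.1887 0.319 ] jaw az -60.2 down [ 0.0427 -0.0027 -0.9991] F [ 1.3249 -0.315  -3.4658] M [-0.2824  0.205   0.0101] open 0.0339 t 34.15 j6 75.7 j1 43.6
turn -0.2 shift now-axes mm [ 9.0656 -0.6497  1.6277]
[[168.2204 227.1282]
 [159.2446 173.8843]] [[218.93   199.1035]
 [216.0228 151.5688]]
```

View pics/c7.png

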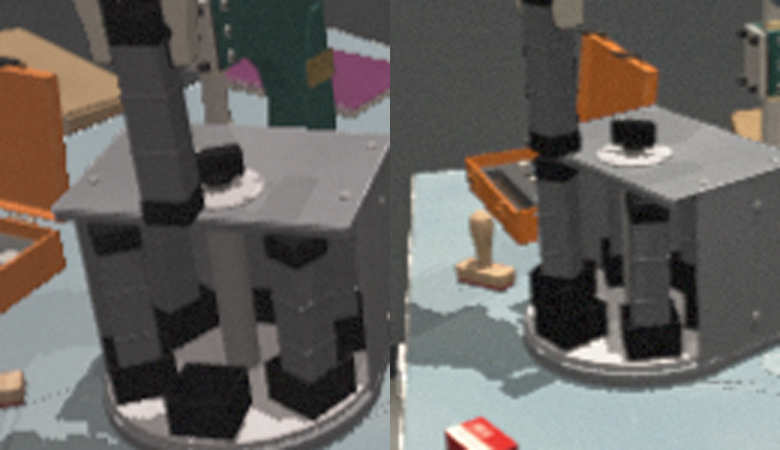

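Scene crop: held tube's lower cap about (172,210), empty cup about (208,400) in crop pixels, now at the front; side crop: lower cap (556,145) above cup (568,305). Compare with projected models numerically.

```bash
cat > m.py <<'E'
from h import *
def box(c,w,z0,z1,yaw):
    t=np.radians(yaw);R=np.array([[np.cos(t),-np.sin(t)],[np.sin(t),np.cos(t)]])
    P=np.array([[x,y] for x in(-w/2,w/2) for y in(-w/2,w/2)])@R.T+c
    return np.array([[*p,z] for p in P for z in(z0,z1)])
def ext(s,g,row0,row1,u,th=55):
    # left/right dark edges around column u, averaged over rows
    L=[];Rr=[]
    for r in range(row0,row1):
        d=g[r]<th;x=int(u)
        if not d[x]:continue
        l=x
        while d[l-1]:l-=1
        h=x
        while d[h+1]:h+=1
        L.append(l);Rr.append(h+1)
    return L,Rr
if __name__=="__main__":
    o=get_obs();zb=o["tool_pos"][2]-.1116
    for n in("scene","side"):
        s=snapshot(n);g=cv2.cvtColor(s["frame"],cv2.COLOR_BGR2GRAY)
        q=proj(s,box(np.array([.4937,.1869]),.050,.024,.062,29.7));t=proj(s,box(o["tool_pos"][:2],.034,zb,zb+.02,29.7))
        print(n,"cup model",q.min(0),q.max(0),"cap model",t.min(0),t.max(0))
        for nm,qq in(("cup",q),("cap",t)):
            c=qq.mean(0).astype(int);L,Rr=ext(s,g,int(qq[:,1].min()),int(qq[:,1].max())+3,c[0]);print(nm,int(qq[:,1].min()),list(zip(L,Rr)))
E
python3 m.py
```

```text
scene cup model [153.6867 220.0814] [184.1402 247.9089] cap model [145.9816 158.0543] [168.9933 175.2797]
cup 220 [(162, 182), (161, 182), (136, 182), (137, 183), (137, 183), (138, 183), (138, 183), (138, 183), (138, 183), (139, 183), (155, 184), (155, 184), (156, 184), (156, 183), (156, 183), (156, 182), (156, 182), (156, 181), (156, 181), (157, 180), (157, 180), (157, 179), (157, 179), (166, 178)]
cap 158 [(148, 168), (148, 168), (148, 168), (148, 167), (148, 166), (148, 166), (148, 166), (149, 165), (149, 165), (157, 163)]
side cup model [206.2555 193.7255] [232.2152 217.2783] cap model [205.7927 138.5879] [224.591 151.807]
cup 193 [(207, 229), (207, 229), (207, 229), (207, 229), (208, 228), (208, 228), (207, 229), (207, 231), (208, 232), (209, 232), (209, 232), (209, 232), (209, 232), (209, 232), (209, 232), (209, 232), (209, 232), (209, 232), (210, 232), (211, 229), (213, 226), (215, 225), (216, 222), (218, 220)]
cap 138 [(213, 223), (207, 223), (206, 223), (206, 223), (207, 223), (208, 222), (210, 219), (209, 218), (208, 217)]
```

>>> {"name": "arm_command", "arguments": {
  "commands": [30, -1.5, 0.5, 0, 20, 30, -1, -0.7, 0, 20, 30, -1, -0.7, 0, 20, 25, -1, -0.7, 0, 20, 0, 0, 0, 0, 20]
}}

```text
clock: 34.98
tool_pos: [0.4938, 0.1785, 0.2048]
orientation: [60.6, 87.3, -0.2]
force: [0.4, 0.5, -3.3]
opening: 0.0339
```

```bash
python3 - <<'E'
from h import *
plan([.4937,.1869,.175],119.7)
a=snapshot("scene");b=snapshot("side");cv2.imwrite("pics/s8.png",a["frame"]);cv2.imwrite("pics/d8.png",b["frame"])
E
sed -i 's/,.050,.024/,.050,.026/' m.py; python3 m.py | grep -v "^c"; python3 - <<'E'
import cv2
for n,r in(("s8",(195,240)),("d8",(165,215))):
    g=cv2.cvtColor(cv2.imread(f"pics/{n}.png"),cv2.COLOR_BGR2GRAY)
    x0=138 if n=="s8" else 195
    for y in range(*r,3): print(n,y,x0,g[y,x0:x0+50:2])
E
```

```text
tcp [0.4938 0.1785 0.2048] jaw az -60.8 down [ 0.0476 -0.0002 -0.9989] F [ 0.4318  0.4923 -3.3306] M [-0.2406  0.4235 -0.0066] open 0.0339 t 34.98 j6 75.4 j1 42.7
turn -0.5 shift now-axes mm [29.7789  2.8348 -8.0925]
scene cup model [153.6867 220.0814] [184.0417 247.2177] cap model [157.4957 203.5314] [178.6705 220.6126]
side cup model [206.2555 193.7255] [232.1856 216.6298] cap model [209.8229 178.7594] [227.8783 192.7079]
s8 195 138 [62 55 61 59 62 62 62 55 62 62 66 64 63 66 66 66 53 53 59 79 82 81 74 58
 53]
s8 198 138 [64 60 56 62 60 61 60 61 60 67 65 63 64 63 64 67 58 58 55 81 81 79 77 41
 23]
s8 201 138 [61 60 59 58 63 62 53 61 57 65 67 68 68 65 67 67 67 55 54 77 82 81 77 47
 25]
s8 204 138 [63 62 63 59 59 60 55 27 24 46 64 65 64 65 62 63 63 56 54 65 81 79 76 66
 19]
s8 207 138 [61 63 62 61 62 59 61 31 27 25 60 64 64 65 65 63 61 55 54 56 82 82 78 73
 66]
s8 210 138 [ 59  60  62  62  60  64  63  49  26  25  57  64  64  63  67  68  65  58
  55  28  60  80  81  77 119]
s8 213 138 [ 66  67  61  58  60  58  61  54  22  23  38  67  65  65  64  65  64  57
  36  24  43  82  79  75 115]
[... 2075 characters left out ...]
 64  78  61  70]
d8 198 195 [195 187 200 197 199 199  70  22  19  18  31  22  25  19  18  22  29 117
 132 133 137 131  85  65  70]
d8 201 195 [198 196 191 150 124 119  59  30  22  18  23  22  20  27  17  27  24  27
  34 124 130  78  49  62  62]
d8 204 195 [124 143 189 199 144 124 112  23  20  13  17  19  25  31  22  22   9  13
  29 124 130  49  21  60  63]
d8 207 195 [121 122 131 195 132 114 128  31  16  23  21   6  16   9  23  21  19  12
  35 118 131  50  27  55  67]
d8 210 195 [121 121 119 122 119 107 137  34  18  18  19  24  25  16  23  16  21   8
  22 117 133  62  16  17  24]
d8 213 195 [119 122 119 118 117  85  98 119  96  47  17  14  18  21  17  21 115 170
 194 151 151 100  21  18  23]
```

>>> {"name": "arm_command", "arguments": {
  "commands": [0, 3, -8, -0.5, 20, 0, 0, 0, 0, 20]
}}

```text
clock: 35.42
tool_pos: [0.495, 0.19, 0.2096]
orientation: [65.8, 86.8, 5.6]
force: [-0.6, 0.1, -3.6]
opening: 0.0338
```

>>> {"name": "arm_command", "arguments": {
  "commands": [15, 0, -1, 0, 20, 0, 0, 0, 0, 20]
}}

```text
clock: 35.67
tool_pos: [0.4951, 0.1913, 0.1936]
orientation: [66.0, 86.8, 5.9]
force: [-1.1, -0.9, -3.3]
opening: 0.0333
```

```bash
python3 - <<'E'
from h import *
plan([.4937,.1869,.1396],119.7)
E
```

```text
tcp [0.4951 0.1913 0.1936] jaw az -60.2 down [ 0.0549  0.0056 -0.9985] F [-1.1174 -0.9111 -3.2878] M [-0.2323  0.3855 -0.0149] open 0.0333 t 35.67 j6 74.9 j1 43.8
turn 0.1 shift now-axes mm [53.8117 -6.1374  1.9443]
```

>>> {"name": "arm_command", "arguments": {
  "commands": [0, -4, 3, 0, 20, 0, 0, 0, 0, 20, 0, 0, 0, 0, 20]
}}

```text
clock: 36.05
tool_pos: [0.493, 0.1862, 0.1933]
orientation: [65.4, 86.9, 5.3]
force: [0.4, -0.1, -4.1]
opening: 0.0339
```

```bash
python3 - <<'E'
from h import *
plan([.4927,.186,.1396],119.7);plan([.4927,.186,.1906],119.7)
E
```

```text
tcp [0.493  0.1862 0.1933] jaw az -60.2 down [ 0.0546  0.005  -0.9985] F [ 0.3619 -0.0732 -4.1047] M [-0.122   0.3455 -0.0164] open 0.0339 t 36.05 j6 75.1 j1 43.5
turn 0.1 shift now-axes mm [53.6068 -3.0318 -1.1916]
tcp [0.493  0.1862 0.1933] jaw az -60.2 down [ 0.0546  0.005  -0.9985] F [ 0.3619 -0.0732 -4.1047] M [-0.122   0.3455 -0.0164] open 0.0339 t 36.05 j6 75.1 j1 43.5
turn 0.1 shift now-axes mm [ 2.6835 -0.4892 -0.028 ]
```

Centred. Lower in small steps, watching the force.

>>> {"name": "arm_command", "arguments": {
  "commands": [15, -0.8, -0.5, 0, 20, 0, 0, 0, 0, 20]
}}

```text
clock: 36.3
tool_pos: [0.4928, 0.1862, 0.1772]
orientation: [65.6, 86.9, 5.4]
force: [0.2, 0.2, -3.0]
opening: 0.0334
```

>>> {"name": "arm_command", "arguments": {
  "commands": [14, -0.8, -0.5, 0, 20, 0, 0, 0, 0, 20]
}}

```text
clock: 36.55
tool_pos: [0.4929, 0.1866, 0.162]
orientation: [65.8, 86.8, 5.6]
force: [0.8, -0.0, -3.5]
opening: 0.0337
```

```bash
python3 - <<'E'
from h import *
plan([.4927,.186,.1396],119.7)
E
```

```text
tcp [0.4929 0.1866 0.162 ] jaw az -60.2 down [ 0.0549  0.0054 -0.9985] F [ 0.8355 -0.0493 -3.4709] M [-0.1765  0.4384 -0.0309] open 0.0337 t 36.55 j6 74.9 j1 43.6
turn 0.1 shift now-axes mm [22.3863 -1.5834 -0.0807]
```

>>> {"name": "arm_command", "arguments": {
  "commands": [12, -0.8, 0, 0, 20, 0, 0, 0, 0, 20]
}}

```text
clock: 36.8
tool_pos: [0.493, 0.1864, 0.1491]
orientation: [65.7, 86.8, 5.6]
force: [-0.4, -0.5, -4.0]
opening: 0.034
```

>>> {"name": "arm_command", "arguments": {
  "commands": [7, -0.4, 0, 0, 20, 0, 0, 0, 0, 20]
}}

```text
clock: 37.05
tool_pos: [0.493, 0.1861, 0.1417]
orientation: [65.5, 86.8, 5.4]
force: [-0.8, -0.5, -3.5]
opening: 0.0338
```

```bash
python3 - <<'E'
from h import *
plan([.4927,.186,.1376],119.7)
E
```

```text
tcp [0.493  0.1861 0.1417] jaw az -60.2 down [ 0.0549  0.0052 -0.9985] F [-0.8235 -0.5259 -3.5451] M [-0.1233  0.3783 -0.0258] open 0.0338 t 37.05 j6 74.7 j1 43.5
turn 0.1 shift now-axes mm [ 4.0504 -0.5336 -0.1391]
```

>>> {"name": "arm_command", "arguments": {
  "commands": [3, 0, 0, 0, 20, 0, 0, 0, 0, 20]
}}

```text
clock: 37.3
tool_pos: [0.4933, 0.1862, 0.1388]
orientation: [65.7, 86.8, 5.5]
force: [0.7, 0.0, -4.6]
opening: 0.0338
```

>>> {"name": "arm_command", "arguments": {
  "commands": [2, 0, 0, 0, 20, 0, 0, 0, 0, 20]
}}

```text
clock: 37.55
tool_pos: [0.4945, 0.1868, 0.1388]
orientation: [66.6, 86.7, 6.5]
force: [-0.1, -0.8, -3.1]
opening: 0.0338
```

>>> {"name": "arm_command", "arguments": {
  "commands": [0, 0, 0, 0, 38, 0, 0, 0, 0, 38.5, 0, 0, 0, 0, 38.7, 0, 0, 0, 0, 39, 0, 0, 0, 0, 40]
}}

```text
clock: 38.17
tool_pos: [0.4949, 0.1869, 0.1391]
orientation: [66.7, 86.6, 6.6]
force: [-0.4, -0.0, -0.6]
opening: 0.0349
```

>>> {"name": "arm_command", "arguments": {
  "commands": [0, 0, 0, 0, 45, 0, 0, 0, 0, 60, 0, 0, 0, 0, 80, 0, 0, 0, 0, 80, 0, 0, 0, 0, 80]
}}

```text
clock: 38.8
tool_pos: [0.4954, 0.1873, 0.1396]
orientation: [67.3, 86.5, 7.2]
force: [-0.9, 0.9, -0.3]
opening: 0.0687
```

```bash
python3 - <<'E'
from h import *
plan([.4927,.186,.2376],119.7)
E
```

```text
tcp [0.4954 0.1873 0.1396] jaw az -60.1 down [ 0.0599  0.0076 -0.9982] F [-0.9367  0.8742 -0.3294] M [-0.1753  0.2873  0.0031] open 0.0687 t 38.80 j6 74.7 j1 43.5
turn 0.2 shift now-axes mm [-97.976    2.4772   2.0923]
```

>>> {"name": "arm_command", "arguments": {
  "commands": [-10, 0, 0, 0, 80, -30, 0, 0, 0, 80, -40, 0, 0, 0, 100, -50, 0, 0, 0, 100, -50, -30, 0, 0, 100]
}}

```text
clock: 39.42
tool_pos: [0.4574, 0.17, 0.3214]
orientation: [62.2, 86.9, 2.1]
force: [-0.9, 0.3, 0.2]
opening: 0.0872
```

```bash
python3 - <<'E'
from h import *
from m import box
plan(None)
b=snapshot("side");a=snapshot("scene");cv2.imwrite("pics/s9.png",a["frame"]);cv2.imwrite("pics/d9.png",b["frame"])
A=cv2.resize(a["frame"][100:250,100:230],None,fx=3,fy=3,interpolation=2);B=cv2.resize(b["frame"][100:250,160:290],None,fx=3,fy=3,interpolation=2)
cv2.imwrite("pics/c9.png",np.hstack([A,B]))
for s in(a,b):
    t=proj(s,box(np.array([.4937,.1869]),.034,.156,.176,29.7));print(t.min(0),t.max(0))
    g=cv2.cvtColor(s["frame"],cv2.COLOR_BGR2GRAY);x0,y0=(t.min(0)-8).astype(int);x1,y1=(t.max(0)+8).astype(int)
    k,l,st,c=cv2.connectedComponentsWithStats((g[y0:y1,x0:x1]<45).astype(np.uint8));print([(st[i]+[x0,y0,0,0,0]).tolist() for i in range(1,k) if st[i,4]>20])
E
```

```text
tcp [0.4574 0.17   0.3214] jaw az -60.1 down [ 0.0541  0.002  -0.9985] F [-0.879   0.3427  0.1805] M [-0.0062  0.3072  0.0333] open 0.0872 t 39.42 j6 74.0 j1 45.3
[150.3137 179.3343] [172.4464 196.4659]
[[142, 175, 6, 9, 43], [152, 181, 21, 16, 269]]
[207.5444 157.1012] [225.941  170.6241]
[[208, 152, 18, 20, 244]]
```

```bash
python3 - <<'E'
from h import *
for n,(x0,y0,x1,y1) in(("scene0",(305,190,380,260)),("s9",(305,190,380,260)),("side0",(315,215,375,290)),("d9",(315,215,375,290))):
    g=cv2.cvtColor(cv2.imread(f"pics/{n}.png"),cv2.COLOR_BGR2GRAY)[y0:y1,x0:x1]
    k,l,st,c=cv2.connectedComponentsWithStats((g<50).astype(np.uint8));print(n,[(st[i]+[x0,y0,0,0,0]).tolist() for i in range(1,k) if st[i,4]>300])
print(get_obs()["force"],close_job())
E
```

```text
scene0 [[329, 201, 34, 18, 451], [324, 212, 39, 42, 976]]
s9 [[329, 201, 34, 18, 455], [324, 212, 39, 42, 976]]
side0 [[329, 226, 35, 17, 412], [328, 237, 36, 44, 1098]]
d9 [[329, 226, 35, 17, 429], [328, 237, 36, 44, 1102]]
the job is handed in; nothing more can be done
[ 1.664   0.4584 -0.6331] None
```

I did the whole job and handed it in at about 39.5 s on the robot's clock. The hand-in reports no verdict, so the result rests on my own checks.

- **Heavy end:** the wrist moment during the lift showed the heavy end is the one towards +y. I gripped the light end and eased the grip so the heavy end sank, then stood the tube on the bench and let it go.
- **Turret:** I turned the knob about 60.7° clockwise. The wrist moment had dropped back by then, so it appears to be home in the detent.
- **Pocket:** I took the tube by its upper end, lowered it in small steps until it stopped on the pocket floor, eased the grip open and withdrew.

**Last checks:**
- The tube's top cap is within 1–2 pixels (about 3–5 mm) of where a seated tube should be in the scene camera. In the side camera its sides match, but the top edge ran into something dark behind it.
- The mug has not moved in either camera.
- The robot touches nothing.

**What went wrong or stayed unclear:**
- **Wrist limit:** joint 6 reached its limit on the way to the knob and tilted the tool about 6°. I cancelled that at the opposite limit. The tool was still tilted about 3° at insertion, but the tube was gripped upright at nearly the same tilt.
- **Bench pressing:** when I stood the tube on the bench, the wrist force briefly reached about 45 N; the wrist limit is 120 N.
- **No final picture:** the viewer had reached its limit of 12 pictures, so I checked the final state by pixel measurements only.

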